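# Serve the cat's biscuits with the scoop

### The arm

A 6-joint arm with a two-finger parallel gripper is mounted at the origin on the work surface. World frame = base frame: x ahead of the robot, y to its left, z up, the work surface at z = 0. Lengths are in m, angles in degrees, forces in N, time in s.
With the tool pointing down it reaches from about 0.25 to 0.725 m from the base axis. Payload 9.7 kg.
Tool frame: the origin (TCP) lies on the centre line of the jaws, within the pads' length; the fingertips stand tip_extent ahead of it and the grasp point (between the pads) lies 3 mm ahead of it (tip_extent is the distance from the TCP to the fingertips, in m); z points along the fingers, y is the line along which they close (so a half turn about z gives the same grasp; the last joint's range is limited). The gripper opens to 85 mm and grips with 20 to 120 N. Pads are 22 mm wide; open, the fingers measure 114 mm over their backs; the gripper's body (76 mm by 85 mm) begins 54 mm behind the grasp point. The pads swing forward as they close: fully open they stand 13 mm farther back than shut.
Start: joints at [70.187, 4.979, 10.078, 95.1, 0, 90], TCP at [0.186, 0.517, 0.253] pointing down, gripper open.
Joint ranges: [-179.16, 179.16], [-48.56, 103.87], [-65.8, 70.77], [-126.05, 130.52], [-82.76, 87.17], [-180, 180]. Speed limits (degrees/s): [127.2, 127.2, 147.25, 180, 180, 180].

### API

Orientations are given as [roll, pitch, yaw] about the fixed x, y, z axes, in that order (R = Rz(yaw) Ry(pitch) Rx(roll)).
In Python, from workcell import * gives the robot as it stands.
- The arm moves only by the tool servo_tool, never from a script. Its argument "rows" is a list of rows, each an object with "offset": the shift along the tool's x, y, z as a fraction of full scale, a list of three; "yaw": the turn about the tool's z as a fraction of full scale; "claw": the closure, from 0 (fully open) to 1 (shut). A call has 1 to 12 rows; each row is the pose to reach, as a shift and turn from the pose commanded when the call began, along the tool's axes at that moment, turning the shorter way round; what a row does not reach only later rows make up. Full scale, the value 1, is 0.1 m for a shift and pi rad for a turn. A row lasts 1/8 s, in which the tool goes at most 62.5 mm and 10.7 degrees, less where a joint would pass 70% of its speed; a pose out of reach is approached as far as the arm can. A call with a number of a shift or a turn outside -1 to 1 is refused whole. A call with a gripper value outside its range is refused whole. The fingers move at their own pace and stop on an object; "squeeze" is the grip in N (left out, the last holds). Time passes only in rows, so rows that repeat a pose let the fingers close. It gives the time, the measured TCP pose, the force, the opening and the grip force at its end, in the units of the state.
- get_obs(): the state, without advancing time (a new reading comes with each control period).
- camera(name): name is "side" or "top" or "wrist"; returns (picture, depth): 400x640x3 uint8, red, green, blue; 400x640 float32, m along the optical axis (not along the pixel's ray), 0 where there is no reading.
- camera_info(name): a dict with "fx", "fy", "cx", "cy" (pixels), "cam_to_world" (4x4, takes a point from camera to world coordinates); the wrist camera has in their place "hand_eye" (4x4, takes a point from camera to tool coordinates, whose origin is the TCP and whose axes are the flange's). Camera axes: x right, y up, looking along -z (the intrinsics and any distortion apply to the point x, -y, -z); pixel columns grow to the right and rows downward; lengths in m; the calibration is good to about 2 mm. A picture is of the moment at which its call begins: read the wrist's pose just before it. camera_info takes no time and is no camera call.
- job_done(): hands the job in; it is judged then, once.
The state is a dict: "time": time; "q": joint angles; "qd": joint speeds; "joint_efforts": joint torques, N m; "ee_pos": TCP position; "tcp_rot": TCP orientation; "wrist_force": force on the tool from outside, world axes, zero at the start; "torque": the same for the moment, N m; "opening": finger opening in m; "grasp_force": force on a finger pad.
Only numpy, scipy, OpenCV 4.12 (cv2) and the standard library are available. Lean on these libraries where they do the work, as an engineer would, in place of code of your own. Each camera call takes 0.05 s, during which the arm holds its last target. There are 200 camera calls.

### The job

Serve the cat: lift the lid off the biscuit tin and lay it aside on the ledge, then use the scoop to bring every biscuit from the tin into the ceramic dish, never touching the biscuits with the gripper itself. Afterwards stand the scoop back on its cork mat, put the lid back on the tin so that it sits fully down, and leave the dish standing upright and the other things on the ledge where they are.

Things in the scene. Friction and masses are not known exactly. Their poses are not given: they have to be found in the camera images.
- tin: white enamelled biscuit tin fixed to the ledge, an open box 210 x 140 mm outside and 45 mm high, walls and floor 5 mm thick (inside 200 x 130 mm, inner floor 5 mm above the ledge). Origin: centre of its underside; x along its length, away from the robot, y across, z up. The biscuits lie flat in the far (+x) half
- lid: loose aluminium lid: plate 216 x 146 x 6 mm, beneath it a step 188 x 118 x 8 mm that drops into the tin's mouth with 6 mm to spare each side; on top a wooden bar handle 70 mm long (x), 16 mm wide (y), its top 40 mm above the origin. Origin: centre of the plate's underside, z up: 45 mm above the ledge on the tin, 8 mm when laid on the ledge. Either way round fits
- scoop: steel scoop standing on its flat pan: 75 mm long (x), 80 mm wide (y), floor 2.5 mm, side and rear walls 3 mm thick, 30 mm high, open in front (+x); the sides stop 9 mm short of the lip. At the rear a wooden handle (125 mm long, 20 mm across y, 26 mm deep) rises, leaning back 0.35 rad from vertical, to 139 mm up. Origin: centre of the pan's underside; z up
- scoop_lip (a point): middle of the scoop's front lip, at its underside: 37.5 mm ahead (+x) of the scoop's origin
- scoop_grip (a point): good grip point on the axis of the scoop's handle, in the scoop's frame 67.5 mm behind the origin (-x) and 104 mm up; fingers close across the 20 mm width (scoop y)
- dish: loose white ceramic cat dish, round, 128 mm across the foot, 160 mm across the rim, 45 mm high, wall 5 mm, floor 6 mm thick; 0.6 kg. Origin: centre of its underside; z up
- mat: square cork mat 120 x 120 x 4 mm on the ledge, where the scoop lives. Origin: centre of its underside
- whistle: lime plastic whistle lying on the ledge, 55 mm long, a bystander. Origin: underside
- tealight: glass tealight holder, 70 mm across, 60 mm high, a bystander. Origin: centre of underside
- jar: closed jar, 70 mm across, 100 mm high, a bystander. Origin: centre of underside
- biscuit0: brown pillow-shaped cat biscuit, a disc 26 mm across and 16 mm thick with domed rims; origin: centre of one flat face (its underside at the start). May be absent
- biscuit1: brown pillow-shaped cat biscuit, a disc 26 mm across and 16 mm thick with domed rims; origin: centre of one flat face (its underside at the start). May be absent
- biscuit2: brown pillow-shaped cat biscuit, a disc 26 mm across and 16 mm thick with domed rims; origin: centre of one flat face (its underside at the start). May be absent
- biscuit3: brown pillow-shaped cat biscuit, a disc 26 mm across and 16 mm thick with domed rims; origin: centre of one flat face (its underside at the start). May be absent
- biscuit4: brown pillow-shaped cat biscuit, a disc 26 mm across and 16 mm thick with domed rims; origin: centre of one flat face (its underside at the start). May be absent
- biscuit5: brown pillow-shaped cat biscuit, a disc 26 mm across and 16 mm thick with domed rims; origin: centre of one flat face (its underside at the start). May be absent
- biscuit6: brown pillow-shaped cat biscuit, a disc 26 mm across and 16 mm thick with domed rims; origin: centre of one flat face (its underside at the start). May be absent
- biscuit7: brown pillow-shaped cat biscuit, a disc 26 mm across and 16 mm thick with domed rims; origin: centre of one flat face (its underside at the start). May be absent
Things that resemble listed ones, but are neither listed nor needed, are in the scene too. What is shaped like the scoop but yellow is not meant.

How it is judged (in metres and radians):
On the way, in this order (a step that is already met when the one before it is completed fails the run):
1. the lid is laid on the ledge, clear of the tin (height (world z) of lid below 0.03 m and horizontal distance between lid and tin above 0.12 m and contact force between the fingers and lid below 0.1 N), for 0.2 s.
2. every biscuit is in the dish (horizontal distance between each of biscuit0, biscuit1, biscuit2, biscuit3, biscuit4, biscuit5, biscuit6, biscuit7 and dish below 0.072 m and z of biscuit0 in the frame of dish between -0.005 and 0.055 m and z of biscuit1 in the frame of dish between -0.005 and 0.055 m and z of biscuit2 in the frame of dish between -0.005 and 0.055 m and z of biscuit3 in the frame of dish between -0.005 and 0.055 m and z of biscuit4 in the frame of dish between -0.005 and 0.055 m and z of biscuit5 in the frame of dish between -0.005 and 0.055 m and z of biscuit6 in the frame of dish between -0.005 and 0.055 m and z of biscuit7 in the frame of dish between -0.005 and 0.055 m), for 0.2 s.
At the end, for the whole second after the job is handed in: every biscuit lies in the dish (within 72 mm of its axis, less than 55 mm above its underside), the dish stands upright on the ledge, the scoop stands flat on its pan at rest on the mat (origins within 45 mm), and the lid is on the tin, fully down (within 4 mm in height, 13 mm sideways, 0.12 rad) (all of step 2 and horizontal distance between lid and tin below 0.013 m and z of lid in the frame of tin below 0.049 m and angle between the x axis of lid and the x axis of tin, either way round below 0.12 rad and angle between lid's own z axis and vertical below 0.06 rad and horizontal distance between scoop and mat below 0.045 m and height (world z) of scoop below 0.012 m and angle between scoop's own z axis and vertical below 0.12 rad and linear speed of scoop below 0.03 m/s and angle between dish's own z axis and vertical below 0.1 rad and height (world z) of dish below 0.01 m); the robot touches nothing.
It fails at once if the gripper touched a biscuit (contact force between the fingers and biscuit0 above 0.5 N or contact force between the fingers and biscuit1 above 0.5 N or contact force between the fingers and biscuit2 above 0.5 N or contact force between the fingers and biscuit3 above 0.5 N or contact force between the fingers and biscuit4 above 0.5 N or contact force between the fingers and biscuit5 above 0.5 N or contact force between the fingers and biscuit6 above 0.5 N or contact force between the fingers and biscuit7 above 0.5 N).
It fails at once if a bystander was moved more than 30 mm (distance of any of whistle, tealight, jar from where it was at the start of the episode above 0.03 m).
It fails at once if the dish was tipped (angle between dish's own z axis and vertical above 0.5 rad).
Of biscuit0, biscuit1, biscuit2, biscuit3, biscuit4, biscuit5, biscuit6, biscuit7 only 5 to 8 are there at a start; the rules pass over those that are not, and their reading is None.
At some moment in a run one of dish, scoop, lid may be knocked a few centimetres aside while the robot is not near it.
It also fails if it takes over 210 s, if anything falls off the work surface, if the arm or the gripper's body presses on something with over 40 N, if the wrist force passes 120 N, or if a joint passes its speed limit or range.

## Working session

There is one attempt and no reset: what is moved stays moved. The work goes in short steps, Python scripts to look and compute and a tool call to move; the robot and the scene stay as the last step left them, time stands still between calls to the robot, and variables do not carry over. Pictures are saved under pics/ and viewed, at most 17 in all, crops included, and the job is handed in when it is done.

Besides the shell and the picture viewer there is one more tool, called as a command line: name --argument value ..., lists and objects as JSON in quotes. servo_tool: Moves the arm, as the interface text tells. Its arguments: {"type":"object","properties":{"rows":{"type":"array"},"squeeze":{"type":"number"}},"required":["rows"]}

```bash
ls; mkdir -p pics; python3 - <<'E'
from workcell import *
import cv2,numpy as np
o=get_obs();print(o)
for n in ["top","side"]:
    p,d=camera(n);cv2.imwrite(f"pics/{n}0.png",p[:,:,::-1]);np.save(f"pics/{n}0.npy",d);i=camera_info(n);print(n,i)
print(camera_info("wrist"))
E
```

```text
pics
{'time': 0.0, 'q': array([7.01881906e+01, 5.01086963e+00, 1.00342004e+01, 9.51008239e+01,
       2.00091454e-03, 9.00023643e+01]), 'qd': array([-0.03898916, -0.05003393, -0.10377559, -0.02349617, -0.02348135,
       -0.00887874]), 'joint_efforts': array([-1.57746097e-03, -5.20393574e+01,  4.64802861e+01,  1.63009192e-02,
       -1.18598159e-04, -1.09212756e-06]), 'ee_pos': array([0.18633237, 0.51725064, 0.252583  ]), 'tcp_rot': array([-1.79922507e+02, -1.99771499e-03,  1.60185824e+02]), 'wrist_force': array([-0.32630615,  0.26277339,  0.48148295]), 'torque': array([-0.00225016,  0.00302662, -0.02850152]), 'grasp_force': 0.0, 'opening': 0.08576964667083188}
top {'fx': 414.2166090052827, 'fy': 414.2166090052827, 'cx': 322.1849604229971, 'cy': 194.44629709148376, 'cam_to_world': array([[ 0.02109597,  0.99623377, -0.08410258,  0.4370654 ],
       [-0.99953544,  0.01916528, -0.02369805, -0.0963947 ],
       [-0.02199695,  0.08456344,  0.99617527,  1.11574234],
       [ 0.        ,  0.        ,  0.        ,  1.        ]])}
side {'fx': 474.41633676366706, 'fy': 474.41633676366706, 'cx': 321.8265315192092, 'cy': 200.02701341225566, 'cam_to_world': array([[ 0.70891201,  0.35604155, -0.60883346, -0.22264855],
       [-0.70515813,  0.37492123, -0.60181898, -0.82429916],
       [ 0.01399203,  0.85596056,  0.51685175,  0.71372649],
       [ 0.        ,  0.        ,  0.        ,  1.        ]])}
{'fx': 323.70694121109676, 'fy': 323.70694121109676, 'cx': 318.8879099872097, 'cy': 192.08025838283595, 'hand_eye': array([[-1.25043539e-03,  9.50446002e-01,  3.10887171e-01,
         7.93011906e-02],
       [ 9.99999005e-01,  9.85272325e-04,  1.00996771e-03,
         2.52949506e-04],
       [ 6.53611243e-04,  3.10888125e-01, -9.50446288e-01,
        -1.21686973e-01],
       [ 0.00000000e+00,  0.00000000e+00,  0.00000000e+00,
         1.00000000e+00]])}
```

View pics/top0.png

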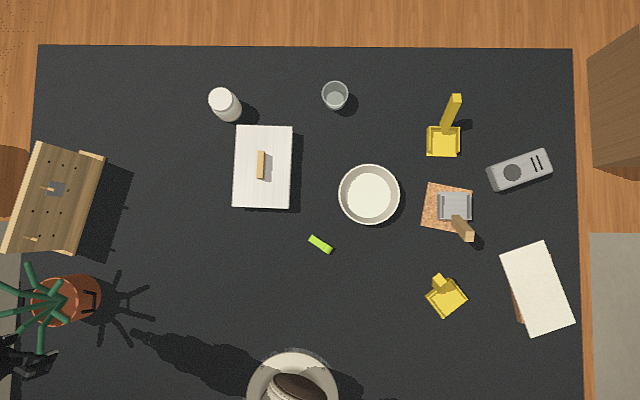

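View pics/side0.png

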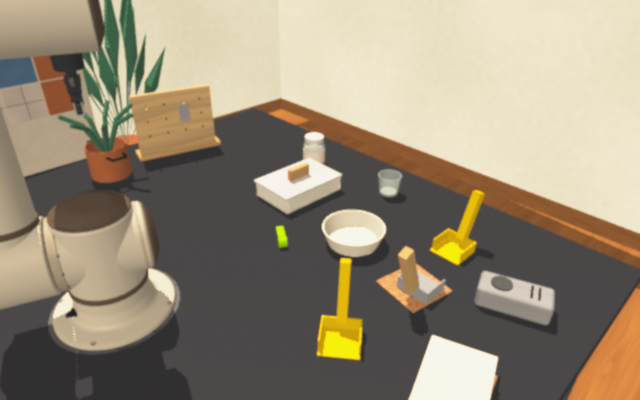

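The top view shows the white lid on the tin at (262,167) with its handle at (261,165). The dish is at (369,195), the whistle at (320,244), the tealight at (335,95) and the jar at (225,104). There are three scoop shapes: yellow at (443,140), yellow at (446,297), and steel grey with a wooden handle on the cork mat at (455,207). The steel one fits the description. White board at (537,288) and grey box at (520,170) are distractors.

```bash
cat > h.py <<'E'
from workcell import *
import cv2,numpy as np
from scipy.spatial.transform import Rotation as R
def cloud(n,save=None):
    o=get_obs(); p,d=camera(n); i=camera_info(n)
    if n=="wrist":
        T=np.eye(4);T[:3,:3]=R.from_euler("xyz",o["tcp_rot"],degrees=True).as_matrix();T[:3,3]=o["ee_pos"];T=T@i["hand_eye"]
    else: T=i["cam_to_world"]
    v,u=np.mgrid[:400,:640]
    P=np.stack([(u-i["cx"])/i["fx"]*d,-(v-i["cy"])/i["fy"]*d,-d],-1)@T[:3,:3].T+T[:3,3]
    P[d==0]=np.nan
    if save: cv2.imwrite(f"pics/{save}.png",p[:,:,::-1])
    return p,P
def rect(P,m):
    q=P[m]; q=q[~np.isnan(q).any(1)]
    return cv2.minAreaRect(q[:,:2].astype(np.float32)),np.median(q[:,2]),len(q)
def box(P,u0,u1,v0,v1):
    m=np.zeros(P.shape[:2],bool);m[v0:v1,u0:u1]=True;return m
E
python3 - <<'E'
from h import *
p,P=cloud("top"); z=P[...,2]; hsv=cv2.cvtColor(p,cv2.COLOR_RGB2HSV); h,s,v=cv2.split(hsv)
print("ledge",np.nanmedian(z[250:300,150:250]))
b=box(P,225,300,115,220)
print("lid",rect(P,b&(z>.040)&(z<.060))); print("handle",rect(P,b&(z>.075)))
b=box(P,330,410,155,235); m=b&(z>.036)&(z<.056)
q=P[m];print("dish",cv2.minEnclosingCircle(q[:,:2].astype(np.float32)),np.median(q[:,2]))
b=box(P,415,480,175,250)
mat=b&(s>90)&(z<.012)&(h<25);print("mat",rect(P,mat))
pan=b&(s<60)&(v>70)&(z<.04);print("pan",rect(P,pan)); hd=b&(z>.05);print("hand",rect(P,hd))
q=P[hd];
for a,c in((.05,.07),(.07,.09),(.09,.11),(.11,.13),(.13,.16)): 
    k=q[(q[:,2]>a)&(q[:,2]<c)];print(a,len(k),k.mean(0) if len(k) else 0)
cv2.imwrite("pics/crop1.png",cv2.resize(p[60:330,200:600,::-1],(800,540),interpolation=cv2.INTER_CUBIC))
E
```

```text
ledge -0.000772542048206537
lid (((0.6124951243400574, 0.10346518456935883), (0.17960365116596222, 0.24304650723934174), 88.94351196289062), np.float64(0.05029803637110264), 4388)
handle (((0.5989812016487122, 0.0871158316731453), (0.017099671065807343, 0.07062443345785141), 89.49267578125), np.float64(0.08427682478877263), 190)
dish ((0.5319273471832275, -0.19211795926094055), 0.07942330837249756) 0.04341065832781332
mat (((0.49415600299835205, -0.40086984634399414), (0.12407823652029037, 0.138698011636734), 79.16731262207031), np.float64(0.004011392842935946), 951)
pan (((0.4919613301753998, -0.40548253059387207), (0.19568893313407898, 0.17235685884952545), 0.687073826789856), np.float64(0.007582076977001306), 980)
hand (((0.4466465711593628, -0.41617149114608765), (0.02146757021546364, 0.059197477996349335), 89.10774993896484), np.float64(0.11977224058844516), 340)
0.05 45 [ 0.46616644 -0.41239828  0.05926034]
0.07 56 [ 0.45741279 -0.41184728  0.08002639]
0.09 46 [ 0.45050765 -0.41139091  0.10073016]
0.11 57 [ 0.4426717  -0.41098092  0.12062848]
0.13 136 [ 0.43184969 -0.41551878  0.14156658]
```

View pics/crop1.png

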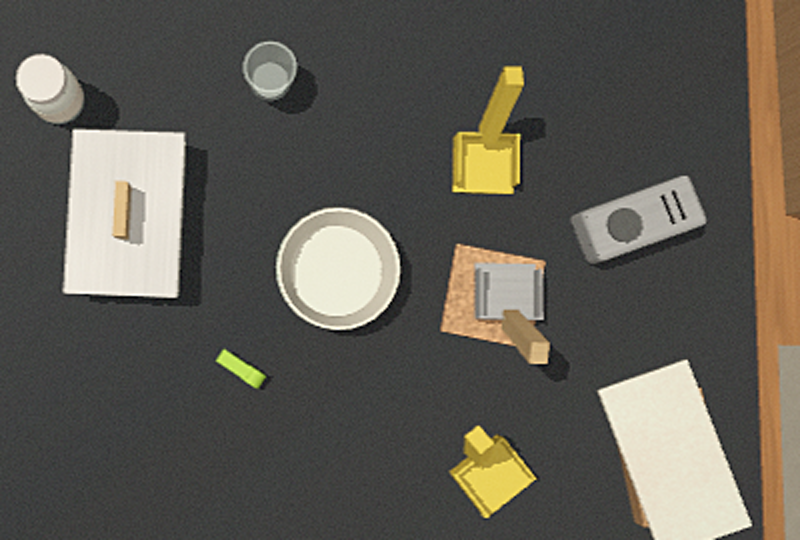

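Confirmed in the crop: the steel-grey pan with a wooden handle on cork at crop (510,290) is the scoop. The yellow ones are decoys. Now moving toward the lid.

servo_tool --rows '[{"offset": [-0.5, -0.3, -0.15], "yaw": -0.05, "claw": 0}, {"offset": [-1, -0.56, -0.3], "yaw": -0.102, "claw": 0}, {"offset": [-1, -0.56, -0.3], "yaw": -0.102, "claw": 0}, {"offset": [-1, -0.56, -0.3], "yaw": -0.102, "claw": 0}]'

```text
time: 0.65
ee_pos: [0.2615, 0.4309, 0.283]
tcp_rot: [180.0, -0.0, 178.4]
wrist_force: [0.1, 0.1, 0.3]
opening: 0.0857
grasp_force: 0.0
```

```bash
cat >> h.py <<'E'
def go(x=None,y=None,z=None,yaw=None):
    o=get_obs(); M=R.from_euler("xyz",o["tcp_rot"],degrees=True).as_matrix()
    c=o["ee_pos"]; t=np.array([c[0] if x is None else x,c[1] if y is None else y,c[2] if z is None else z])
    dy=0 if yaw is None else (yaw-o["tcp_rot"][2]+180)%360-180
    print("off",np.round((t-c)@M*10,3),"yaw",round(-dy/180,4))
E
python3 -c "
from h import *
o=get_obs();print(o['q'],o['ee_pos'],o['tcp_rot'])
go(.55,.09,.28,178.5)"
```

```text
[ 5.87389182e+01 -5.58807761e-01  7.69784582e+00  9.82637719e+01
  1.53067657e-02  6.03283265e+01] [0.26153194 0.4309388  0.28300944] [ 1.79998608e+02 -1.68234778e-02  1.78410591e+02]
off [-2.978 -3.328  0.029] yaw -0.0005
```

servo_tool --rows '[{"offset": [-0.5, -0.5, 0], "yaw": 0, "claw": 0}, {"offset": [-1, -1, 0], "yaw": 0, "claw": 0}]'

```text
time: 0.9
ee_pos: [0.3474, 0.3406, 0.2823]
tcp_rot: [-180.0, -0.1, 178.7]
wrist_force: [1.2, 0.3, -0.1]
opening: 0.0855
grasp_force: 0.0
```

servo_tool --rows '[{"offset": [-0.5, -0.5, 0], "yaw": 0, "claw": 0}, {"offset": [-1, -1, 0], "yaw": 0, "claw": 0}]'

```text
time: 1.15
ee_pos: [0.4344, 0.2494, 0.2826]
tcp_rot: [-180.0, -0.0, 178.6]
wrist_force: [0.7, 0.9, 0.2]
opening: 0.0855
grasp_force: 0.0
```

servo_tool --rows '[{"offset": [-0.5, -0.7, 0], "yaw": 0, "claw": 0}, {"offset": [-1, -1, 0], "yaw": 0, "claw": 0}, {"offset": [-1, -1, 0], "yaw": 0, "claw": 0}, {"offset": [-1, -1, 0], "yaw": 0, "claw": 0}]'

```text
time: 1.65
ee_pos: [0.5314, 0.1476, 0.2821]
tcp_rot: [-180.0, -0.1, 178.5]
wrist_force: [0.3, -0.7, 1.0]
opening: 0.0854
grasp_force: 0.0
```

```bash
python3 -c "
from h import *
print(get_obs()['ee_pos'])
p,P=cloud('wrist','w1'); z=P[...,2]
print('handle',rect(P,(z>.07)&(z<.1)&(abs(P[...,0]-.6)<.08)&(abs(P[...,1]-.09)<.06)))
print('lid',rect(P,(z>.043)&(z<.056)&(abs(P[...,0]-.6)<.14)&(abs(P[...,1]-.09)<.1)))
"
```

```text
[0.53143814 0.14759743 0.28209163]
handle (((0.6017524003982544, 0.0881892666220665), (0.01647953689098358, 0.0711178407073021), 88.56663513183594), np.float64(0.08609592555781415), 1091)
lid (((0.6157171726226807, 0.09527038037776947), (0.26109349727630615, 0.16577807068824768), 5.651185512542725), np.float64(0.05229799271653299), 19686)
```

View pics/w1.png

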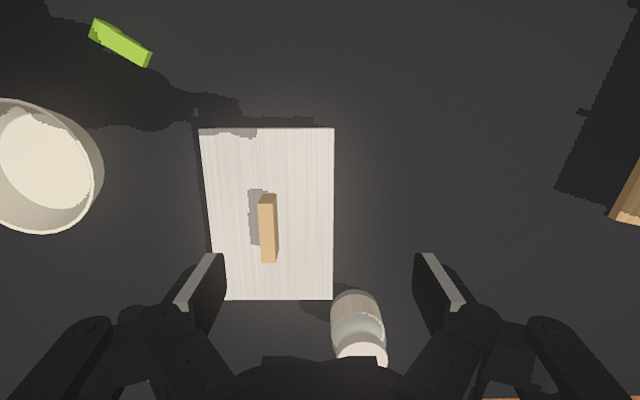

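The wrist view shows the lid with its wooden handle at (268,228), the jar at (357,330) and the dish at the left. Descending onto the handle.

servo_tool --rows '[{"offset": [-0.4, -0.3, 0], "yaw": 0, "claw": 0}, {"offset": [-0.72, -0.58, 0.3], "yaw": 0, "claw": 0}, {"offset": [-0.72, -0.58, 0.7], "yaw": 0, "claw": 0}, {"offset": [-0.72, -0.58, 1], "yaw": 0, "claw": 0}, {"offset": [-0.72, -0.58, 1], "yaw": 0, "claw": 0}, {"offset": [-0.72, -0.58, 1], "yaw": 0, "claw": 0}]'

```text
time: 2.45
ee_pos: [0.6016, 0.0887, 0.1851]
tcp_rot: [180.0, 0.1, 178.6]
wrist_force: [0.9, 0.7, 0.3]
opening: 0.0855
grasp_force: 0.0
```

```bash
python3 -c "
from h import *
print(get_obs()['ee_pos'])
go(.6015,.088,.077,178.55)"
```

```text
[0.60158732 0.08866131 0.18510228]
off [ 0.003 -0.007  1.081] yaw 0.0005
```

servo_tool --rows '[{"offset": [0, 0, 0.5], "yaw": 0, "claw": 0}, {"offset": [0, 0, 0.8], "yaw": 0, "claw": 0}, {"offset": [0, 0, 1], "yaw": 0, "claw": 0}, {"offset": [0, 0, 1], "yaw": 0, "claw": 0}]' --squeeze 60

```text
time: 2.95
ee_pos: [0.6015, 0.0879, 0.0837]
tcp_rot: [180.0, -0.0, 178.6]
wrist_force: [-0.6, -0.2, -0.1]
opening: 0.0853
grasp_force: 0.0
```

servo_tool --rows '[{"offset": [0, 0, 0.1], "yaw": 0, "claw": 1}, {"offset": [0, 0, 0.1], "yaw": 0, "claw": 1}, {"offset": [0, 0, 0.1], "yaw": 0, "claw": 1}, {"offset": [0, 0, 0.1], "yaw": 0, "claw": 1}, {"offset": [0, 0, 0.1], "yaw": 0, "claw": 1}, {"offset": [0, 0, 0.1], "yaw": 0, "claw": 1}, {"offset": [0, 0, 0.1], "yaw": 0, "claw": 1}, {"offset": [0, 0, 0.1], "yaw": 0, "claw": 1}]'

```text
time: 3.95
ee_pos: [0.6021, 0.0874, 0.0741]
tcp_rot: [180.0, 0.1, 178.5]
wrist_force: [-0.4, 0.2, 5.1]
opening: 0.0153
grasp_force: 59.6
```

servo_tool --rows '[{"offset": [0, 0, -0.25], "yaw": 0, "claw": 1}, {"offset": [0, 0, -0.5], "yaw": 0, "claw": 1}, {"offset": [0, 0, -0.7], "yaw": 0, "claw": 1}, {"offset": [0, 0, -0.7], "yaw": 0, "claw": 1}]'

```text
time: 4.45
ee_pos: [0.6022, 0.0874, 0.1442]
tcp_rot: [180.0, 0.1, 178.5]
wrist_force: [-0.1, -1.0, -3.3]
opening: 0.0148
grasp_force: 58.7
```

servo_tool --rows '[{"offset": [0.25, 0.25, 0], "yaw": 0, "claw": 1}, {"offset": [0.5, 0.5, 0], "yaw": 0, "claw": 1}, {"offset": [0.75, 0.75, 0], "yaw": 0, "claw": 1}, {"offset": [1, 1, 0], "yaw": 0, "claw": 1}]'

```text
time: 4.95
ee_pos: [0.5029, 0.1903, 0.1415]
tcp_rot: [-180.0, -0.1, 178.5]
wrist_force: [-1.1, 0.7, -2.7]
opening: 0.0154
grasp_force: 58.8
```

servo_tool --rows '[{"offset": [0, 0.25, 0], "yaw": 0, "claw": 1}, {"offset": [0, 0.5, 0], "yaw": 0, "claw": 1}, {"offset": [0, 0.75, 0.2], "yaw": 0, "claw": 1}, {"offset": [0, 1, 0.4], "yaw": 0, "claw": 1}, {"offset": [0, 1, 0.6], "yaw": 0, "claw": 1}, {"offset": [0, 1, 0.6], "yaw": 0, "claw": 1}]'

```text
time: 5.7
ee_pos: [0.5053, 0.2895, 0.0801]
tcp_rot: [-179.8, -0.2, 178.6]
wrist_force: [-0.7, -0.0, -2.5]
opening: 0.0153
grasp_force: 58.9
```

```bash
python3 -c "
from h import *
print(get_obs()['ee_pos'])
go(z=.0375)
p,P=cloud('top','t2')
cv2.imwrite('pics/t2c.png',cv2.resize(p[60:260,140:440,::-1],(750,500)))"
```

```text
[0.50533531 0.2895267  0.08012354]
off [-0.002  0.001  0.426] yaw 0.0
```

View pics/t2c.png

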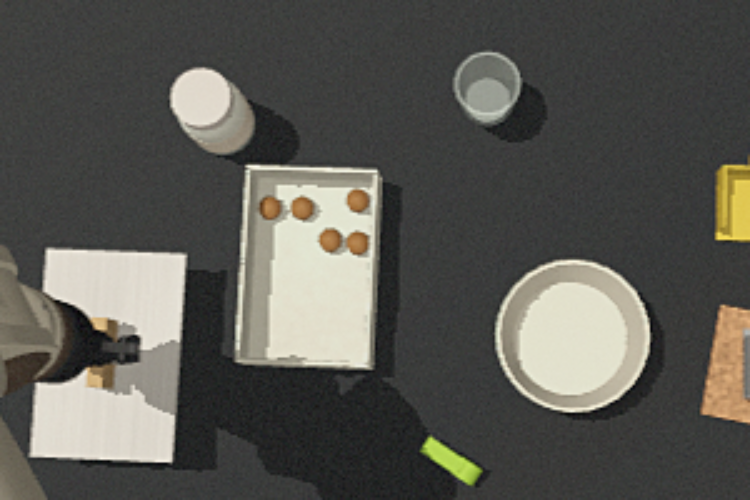

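Five biscuits show in the tin at crop (270,208), (303,208), (357,201), (331,240) and (357,243). Lowering the lid and releasing.

servo_tool --rows '[{"offset": [0, 0, 0.15], "yaw": 0, "claw": 1}, {"offset": [0, 0, 0.3], "yaw": 0, "claw": 1}, {"offset": [0, 0, 0.4], "yaw": 0, "claw": 1}, {"offset": [0, 0, 0.425], "yaw": 0, "claw": 1}, {"offset": [0, 0, 0.425], "yaw": 0, "claw": 1}, {"offset": [0, 0, 0.425], "yaw": 0, "claw": 0}, {"offset": [0, 0, 0.425], "yaw": 0, "claw": 0}, {"offset": [0, 0, 0.425], "yaw": 0, "claw": 0}, {"offset": [0, 0, 0.425], "yaw": 0, "claw": 0}, {"offset": [0, 0, 0.425], "yaw": 0, "claw": 0}]'

```text
time: 7.0
ee_pos: [0.5068, 0.2898, 0.0408]
tcp_rot: [-180.0, 0.0, 178.5]
wrist_force: [-0.6, -1.3, 0.8]
opening: 0.0858
grasp_force: 0.0
```

servo_tool --rows '[{"offset": [0, 0, -0.5], "yaw": 0, "claw": 0}, {"offset": [0, 0, -1], "yaw": 0, "claw": 0}]'

```text
time: 7.25
ee_pos: [0.5064, 0.2896, 0.1416]
tcp_rot: [-180.0, -0.1, 178.5]
wrist_force: [0.7, 1.2, 0.1]
opening: 0.0854
grasp_force: 0.0
```

servo_tool --rows '[{"offset": [0, 0, -0.5], "yaw": 0, "claw": 0}, {"offset": [0, -0.5, -1], "yaw": 0, "claw": 0}, {"offset": [0, -1, -1], "yaw": 0, "claw": 0}]'

```text
time: 7.62
ee_pos: [0.505, 0.1898, 0.2442]
tcp_rot: [179.9, 0.3, 178.7]
wrist_force: [0.7, -0.2, -0.5]
opening: 0.0851
grasp_force: 0.0
```

servo_tool --rows '[{"offset": [0.2, -0.5, 0], "yaw": 0, "claw": 0}, {"offset": [0.3, -1, 0], "yaw": 0, "claw": 0}]'

```text
time: 7.88
ee_pos: [0.4709, 0.0892, 0.2411]
tcp_rot: [180.0, 0.0, 178.6]
wrist_force: [1.7, -0.4, -0.1]
opening: 0.0853
grasp_force: 0.0
```

servo_tool --rows '[{"offset": [0.2, -0.5, 0], "yaw": 0, "claw": 0}, {"offset": [0.5, -1, 0], "yaw": 0, "claw": 0}]'

```text
time: 8.12
ee_pos: [0.4185, -0.0094, 0.2407]
tcp_rot: [-180.0, 0.0, 178.6]
wrist_force: [-0.0, -1.3, 0.9]
opening: 0.0851
grasp_force: 0.0
```

servo_tool --rows '[{"offset": [0.2, -0.5, 0], "yaw": 0, "claw": 0}, {"offset": [0.5, -1, 0], "yaw": 0, "claw": 0}]'

```text
time: 8.38
ee_pos: [0.3658, -0.1081, 0.2408]
tcp_rot: [-180.0, 0.0, 178.6]
wrist_force: [0.5, -0.4, -0.1]
opening: 0.0854
grasp_force: 0.0
```

servo_tool --rows '[{"offset": [0, -0.5, 0], "yaw": 0, "claw": 0}, {"offset": [0, -1, 0], "yaw": 0, "claw": 0}]'

```text
time: 8.62
ee_pos: [0.3636, -0.2084, 0.2413]
tcp_rot: [-180.0, 0.1, 178.5]
wrist_force: [1.0, -0.0, 0.2]
opening: 0.0856
grasp_force: 0.0
```

servo_tool --rows '[{"offset": [0, -0.5, 0], "yaw": 0, "claw": 0}, {"offset": [0, -1, 0], "yaw": 0, "claw": 0}, {"offset": [0, -1, 0], "yaw": 0, "claw": 0}]'

```text
time: 9.0
ee_pos: [0.3611, -0.3091, 0.24]
tcp_rot: [180.0, -0.1, 178.3]
wrist_force: [-0.1, 1.5, 0.1]
opening: 0.0854
grasp_force: 0.0
```

```bash
python3 -c "
from h import *
print(get_obs()['ee_pos'])
p,P=cloud('wrist','w3');z=P[...,2]
b=(abs(P[...,0]-.45)<.15)&(abs(P[...,1]+.41)<.1)
for a in np.arange(.05,.13,.01):
    m=b&(z>a)&(z<a+.01); print(round(a,2),rect(P,m) if m.sum()>9 else 0)
"
```

```text
[ 0.36107214 -0.30914426  0.2400123 ]
0.05 (((0.3879949748516083, -0.384393572807312), (0.03424859046936035, 0.18210995197296143), 77.8735580444336), np.float64(0.05557577179139772), 113)
0.06 (((0.3874056935310364, -0.3801096975803375), (0.03648959845304489, 0.17980296909809113), 78.7379379272461), np.float64(0.06524213385721564), 132)
0.07 (((0.3861996829509735, -0.37711840867996216), (0.035272981971502304, 0.17628031969070435), 78.52705383300781), np.float64(0.07500534179857446), 152)
0.08 (((0.38366445899009705, -0.37298583984375), (0.03486873582005501, 0.16937807202339172), 79.41783905029297), np.float64(0.08541635752305071), 121)
0.09 (((0.3658372163772583, -0.3944165110588074), (0.0337107889354229, 0.14914707839488983), 53.43466567993164), np.float64(0.09543517530005444), 176)
0.1 (((0.36582207679748535, -0.39162367582321167), (0.03376074880361557, 0.14497461915016174), 51.91387176513672), np.float64(0.1049124573488211), 195)
0.11 (((0.3649589717388153, -0.391009658575058), (0.031908661127090454, 0.13960058987140656), 48.67267990112305), np.float64(0.11497964798637159), 213)
0.12 (((0.3651552200317383, -0.3894938826560974), (0.0322936549782753, 0.13592582941055298), 46.39675521850586), np.float64(0.1250979238976908), 248)
```

View pics/w3.png

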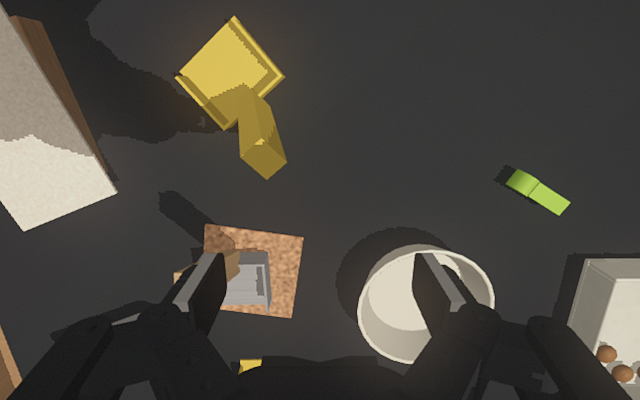

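The steel scoop is at (245,280) on its mat, partly hidden by a finger. Yellow scoop at (230,75), dish at (425,300). Centring over the steel one.

servo_tool --rows '[{"offset": [-0.2, -0.5, 0], "yaw": 0, "claw": 0}, {"offset": [-0.4, -1, 0], "yaw": 0, "claw": 0}, {"offset": [-0.4, -1, 0], "yaw": 0, "claw": 0}, {"offset": [-0.4, -1, 0], "yaw": 0, "claw": 0}]'

```text
time: 9.55
ee_pos: [0.3992, -0.4066, 0.2408]
tcp_rot: [180.0, -0.0, 178.6]
wrist_force: [-0.3, 0.1, 0.1]
opening: 0.0854
grasp_force: 0.0
```

```bash
python3 -c "
from h import *
print(get_obs()['ee_pos'])
p,P=cloud('wrist','w4');z=P[...,2];h,s,v=cv2.split(cv2.cvtColor(p,cv2.COLOR_RGB2HSV))
b=(P[...,0]>.40)&(P[...,0]<.52)&(abs(P[...,1]+.41)<.035)
for a in np.arange(.04,.15,.01):
    m=b&(z>a)&(z<a+.01)
    if m.sum()>9:
        q=P[m];print(round(a,2),len(q),q.mean(0).round(4),np.percentile(q[:,1],[2,98]).round(4),np.percentile(q[:,0],[2,98]).round(4))
m=b&(z>.02)&(z<.036)&(s<60); print('walls',rect(P,m|((abs(P[...,0]-.51)<.08)&(abs(P[...,1]+.41)<.07)&(z>.024)&(z<.038)&(s<60))))
m=(abs(P[...,0]-.5)<.1)&(abs(P[...,1]+.41)<.1)&(z<.012)&(s>90)&(h<25); print('mat',rect(P,m))
"
```

```text
[ 0.39920864 -0.40658964  0.2408433 ]
0.06 12 [ 0.4464 -0.4123  0.0621] [-0.4177 -0.407 ] [0.4456 0.4471]
0.07 12 [ 0.4406 -0.4204  0.0778] [-0.4256 -0.4147] [0.4401 0.4413]
0.09 21 [ 0.434  -0.4164  0.0959] [-0.4252 -0.4078] [0.4327 0.4352]
0.11 15 [ 0.428  -0.4135  0.1121] [-0.4222 -0.4069] [0.4271 0.4287]
0.12 23 [ 0.4235 -0.4159  0.1243] [-0.4247 -0.4067] [0.4226 0.4245]
0.13 92 [ 0.4197 -0.4159  0.1386] [-0.4252 -0.4057] [0.4182 0.4228]
0.14 871 [ 0.4311 -0.4156  0.1443] [-0.4253 -0.406 ] [0.4192 0.442 ]
walls (((0.5051641464233398, -0.4162728488445282), (0.07997333258390427, 0.06629464030265808), 89.70711517333984), np.float64(0.034344043649047584), 664)
mat (((0.504123866558075, -0.400726318359375), (0.12194550782442093, 0.12041429430246353), 79.58658599853516), np.float64(0.0051920893391512735), 4651)
```

View pics/w4.png

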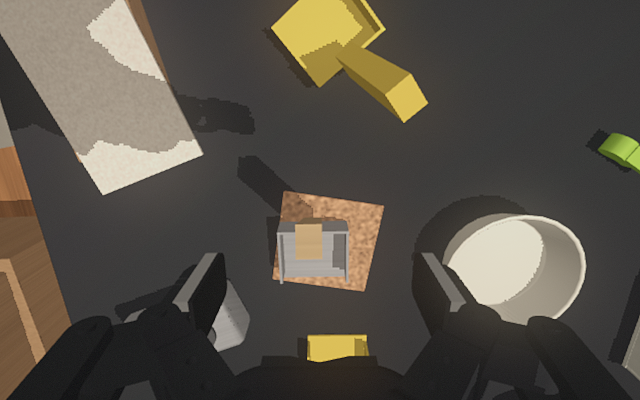

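The steel scoop is centred: handle at (309,240), pan at (315,255), mat at (330,240). Gripping at (0.4425, −0.416).

```bash
python3 -c "
from h import *
go(.4425,-.416,.111,179.7)"
```

```text
off [-0.435 -0.085  1.304] yaw -0.0061
```

servo_tool --rows '[{"offset": [-0.43, -0.085, 0], "yaw": -0.006, "claw": 0}, {"offset": [-0.43, -0.085, 0.3], "yaw": -0.006, "claw": 0}, {"offset": [-0.43, -0.085, 0.6], "yaw": -0.006, "claw": 0}, {"offset": [-0.43, -0.085, 0.9], "yaw": -0.006, "claw": 0}, {"offset": [-0.43, -0.085, 1], "yaw": -0.006, "claw": 0}, {"offset": [-0.43, -0.085, 1], "yaw": -0.006, "claw": 0}]' --squeeze 100

```text
time: 10.35
ee_pos: [0.4418, -0.4166, 0.1417]
tcp_rot: [-180.0, 0.0, 179.7]
wrist_force: [0.1, 0.6, 0.6]
opening: 0.0854
grasp_force: 0.0
```

servo_tool --rows '[{"offset": [0, 0, 0.2], "yaw": 0, "claw": 0}, {"offset": [0, 0, 0.3], "yaw": 0, "claw": 0}, {"offset": [0, 0, 0.3], "yaw": 0, "claw": 1}, {"offset": [0, 0, 0.3], "yaw": 0, "claw": 1}, {"offset": [0, 0, 0.3], "yaw": 0, "claw": 1}, {"offset": [0, 0, 0.3], "yaw": 0, "claw": 1}, {"offset": [0, 0, 0.3], "yaw": 0, "claw": 1}, {"offset": [0, 0, 0.3], "yaw": 0, "claw": 1}, {"offset": [0, 0, 0.3], "yaw": 0, "claw": 1}]'

```text
time: 11.48
ee_pos: [0.442, -0.4174, 0.1114]
tcp_rot: [-180.0, 0.0, 179.6]
wrist_force: [-0.9, 0.8, 4.5]
opening: 0.0191
grasp_force: 97.4
```

servo_tool --rows '[{"offset": [0, 0, -0.3], "yaw": 0, "claw": 1}, {"offset": [0, 0, -0.6], "yaw": 0, "claw": 1}, {"offset": [0, 0, -0.9], "yaw": 0, "claw": 1}, {"offset": [0, 0, -0.9], "yaw": 0, "claw": 1}]'

```text
time: 11.98
ee_pos: [0.4424, -0.4178, 0.2026]
tcp_rot: [-179.9, 0.1, 179.6]
wrist_force: [0.8, -0.9, -1.9]
opening: 0.0187
grasp_force: 97.8
```

```bash
cat >> h.py <<'E'
def biscuits(P,p,b):
    h,s,v=cv2.split(cv2.cvtColor(p,cv2.COLOR_RGB2HSV))
    m=(b&(s>110)&(h<22)).astype(np.uint8)
    n,l,st,c=cv2.connectedComponentsWithStats(m)
    return [(np.nanmedian(P[l==i],0).round(4).tolist(),int(st[i,4])) for i in range(1,n) if st[i,4]>8]
E
python3 -c "
from h import *
p,P=cloud('top','t5');z=P[...,2]
b=box(P,228,300,118,215); m=b&(z>.038)&(z<.05)
print('rim',rect(P,m)); q=P[m]
for f in(0,1): print(np.percentile(q[:,f],[0.5,2,98,99.5]))
print(biscuits(P,p,b))
b=box(P,330,410,155,235); q=P[b&(z>.036)&(z<.056)]
print('dish',cv2.minEnclosingCircle(q[:,:2].astype(np.float32)))
b=box(P,140,225,150,255);print('lid',rect(P,b&(z>.005)&(z<.022)),rect(P,b&(z>.035)))
"
```

```text
rim (((0.6105319261550903, 0.10139106214046478), (0.16982996463775635, 0.22995778918266296), 88.91036224365234), np.float64(0.043606432571757114), 563)
[0.49506642 0.49542917 0.70515507 0.70629099]
[0.01501005 0.01617507 0.15712054 0.15796696]
[([0.6755, 0.0388, 0.0184], 59), ([0.6653, 0.1343, 0.0182], 60), ([0.6656, 0.0988, 0.019], 60), ([0.6313, 0.067, 0.0188], 58), ([0.6288, 0.0371, 0.019], 60)]
dish ((0.5319412350654602, -0.19203881919384003), 0.0794324278831482)
lid (((0.49510815739631653, 0.301860511302948), (0.2513277530670166, 0.1838056892156601), 0.961748480796814), np.float64(0.013003269437446008), 4120) (((0.5035127401351929, 0.28749099373817444), (0.017766660079360008, 0.0689496397972107), 88.27371215820312), np.float64(0.04645481382049699), 209)
```

Tin centre is about (0.600, 0.087) at yaw −1.4°. Biscuits are at (.676,.039), (.665,.134), (.666,.099), (.631,.067) and (.629,.037). Bringing the scoop above the tin's near half.

servo_tool --rows '[{"offset": [0, 0.5, 0], "yaw": 0.006, "claw": 1}, {"offset": [-0.1, 1, 0], "yaw": 0.006, "claw": 1}]'

```text
time: 12.28
ee_pos: [0.4515, -0.3162, 0.1984]
tcp_rot: [179.9, -0.2, 178.4]
wrist_force: [0.5, -0.2, -0.8]
opening: 0.0189
grasp_force: 98.4
```

servo_tool --rows '[{"offset": [-0.1, 0.5, 0], "yaw": 0, "claw": 1}, {"offset": [-0.1, 1, 0], "yaw": 0, "claw": 1}]'

```text
time: 12.52
ee_pos: [0.4647, -0.2157, 0.1986]
tcp_rot: [179.9, -0.1, 178.6]
wrist_force: [0.5, 0.1, -1.8]
opening: 0.0192
grasp_force: 98.3
```

servo_tool --rows '[{"offset": [-0.1, 0.5, 0], "yaw": 0, "claw": 1}, {"offset": [-0.1, 1, 0], "yaw": 0, "claw": 1}]'

```text
time: 12.78
ee_pos: [0.4771, -0.1161, 0.1987]
tcp_rot: [180.0, -0.1, 178.5]
wrist_force: [-0.3, -0.1, -1.0]
opening: 0.0188
grasp_force: 98.3
```

servo_tool --rows '[{"offset": [-0.1, 0.5, 0], "yaw": 0, "claw": 1}, {"offset": [-0.1, 1, 0], "yaw": 0, "claw": 1}]'

```text
time: 13.02
ee_pos: [0.4897, -0.0165, 0.1987]
tcp_rot: [180.0, -0.1, 178.5]
wrist_force: [0.7, 0.4, -1.3]
opening: 0.0191
grasp_force: 98.3
```

servo_tool --rows '[{"offset": [-0.1, 0.5, 0], "yaw": 0, "claw": 1}, {"offset": [-0.1, 0.85, 0], "yaw": 0, "claw": 1}, {"offset": [-0.1, 0.85, 0], "yaw": 0, "claw": 1}, {"offset": [-0.1, 0.85, 0], "yaw": 0, "claw": 1}]'

```text
time: 13.52
ee_pos: [0.5018, 0.0662, 0.1995]
tcp_rot: [-180.0, -0.1, 178.6]
wrist_force: [-0.2, -0.2, -0.8]
opening: 0.0191
grasp_force: 98.6
```

```bash
python3 -c "
from h import *
print(get_obs()['ee_pos'],get_obs()['tcp_rot'])
go(.4995,.070,.118,178.6)
p,P=cloud('side','s6')
cv2.imwrite('pics/s6c.png',cv2.resize(p[60:280,180:420,::-1],(654,600)))
p,P=cloud('wrist');z=P[...,2];q=P[(z>.02)&(abs(z-.11)<.03)&(P[...,0]>.49)&(P[...,0]<.62)&(abs(P[...,1]-.07)<.06)]
print(len(q),q.min(0),q.max(0)) if len(q) else 0"
```

```text
[0.50175619 0.06621355 0.19947425] [-1.79964724e+02 -1.14035212e-01  1.78568902e+02]
off [0.022 0.038 0.815] yaw -0.0002
1091 [0.51007422 0.02492505 0.09269752] [0.55116876 0.10512397 0.1382369 ]
```

View pics/s6c.png

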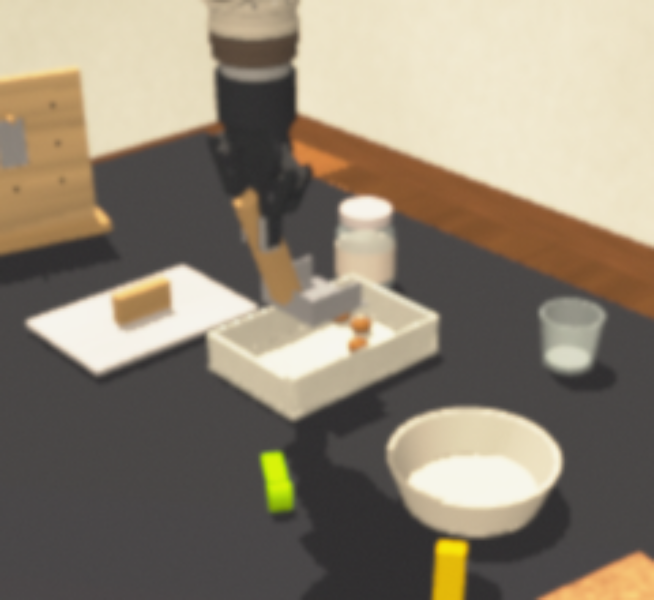

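The scoop hangs level over the tin with the biscuits ahead of its lip (crop (360,330)). Lid, jar and dish are clear. Lowering.

servo_tool --rows '[{"offset": [0.02, 0.04, 0.3], "yaw": 0, "claw": 1}, {"offset": [0.02, 0.04, 0.55], "yaw": 0, "claw": 1}, {"offset": [0.02, 0.04, 0.75], "yaw": 0, "claw": 1}, {"offset": [0.02, 0.04, 0.83], "yaw": 0, "claw": 1}, {"offset": [0.02, 0.04, 0.83], "yaw": 0, "claw": 1}]'

```text
time: 14.25
ee_pos: [0.5002, 0.07, 0.1177]
tcp_rot: [-180.0, -0.0, 178.5]
wrist_force: [-0.5, 0.3, -0.6]
opening: 0.019
grasp_force: 98.6
```

servo_tool --rows '[{"offset": [0, 0, 0.02], "yaw": 0, "claw": 1}, {"offset": [0, 0, 0.04], "yaw": 0, "claw": 1}, {"offset": [0, 0, 0.05], "yaw": 0, "claw": 1}]'

```text
time: 14.62
ee_pos: [0.5005, 0.0706, 0.113]
tcp_rot: [180.0, 0.0, 178.6]
wrist_force: [-0.4, -0.3, -2.2]
opening: 0.0185
grasp_force: 98.6
```

servo_tool --rows '[{"offset": [0, 0, 0.015], "yaw": 0, "claw": 1}, {"offset": [0, 0, 0.025], "yaw": 0, "claw": 1}]'

```text
time: 14.88
ee_pos: [0.5007, 0.0707, 0.1123]
tcp_rot: [180.0, 0.1, 178.6]
wrist_force: [-6.5, -0.7, 19.4]
opening: 0.0189
grasp_force: 101.1
```

servo_tool --rows '[{"offset": [-0.15, 0, 0], "yaw": 0, "claw": 1}, {"offset": [-0.3, 0, 0], "yaw": 0, "claw": 1}, {"offset": [-0.45, 0, 0], "yaw": 0, "claw": 1}, {"offset": [-0.6, 0, 0], "yaw": 0, "claw": 1}, {"offset": [-0.7, 0, 0], "yaw": 0, "claw": 1}, {"offset": [-0.7, 0, 0], "yaw": 0, "claw": 1}]'

```text
time: 15.62
ee_pos: [0.5718, 0.0689, 0.1122]
tcp_rot: [180.0, 0.2, 178.5]
wrist_force: [-0.5, 0.2, 7.9]
opening: 0.0189
grasp_force: 99.9
```

```bash
python3 -c "
from h import *
print(get_obs()['ee_pos'],get_obs()['tcp_rot'])
p,P=cloud('wrist');b=(abs(P[...,0]-.61)<.09)&(abs(P[...,1]-.087)<.066)&(P[...,2]<.06)
print(biscuits(P,p,b))
p2,P=cloud('top');b=box(P,228,300,118,215);print(biscuits(P,p2,b))
cv2.imwrite('pics/w7.png',np.hstack([cv2.resize(p[180:400,120:460,::-1],(464,300)),cv2.resize(p2[110:220,225:305,::-1],(218,300))]))"
```

```text
[0.57175409 0.06886796 0.11216168] [179.99016894   0.1918639  178.54485761]
[([0.6932, 0.0478, 0.0219], 98), ([0.6923, 0.073, 0.0217], 45)]
[([0.6794, 0.0491, 0.02], 185)]
```

View pics/w7.png

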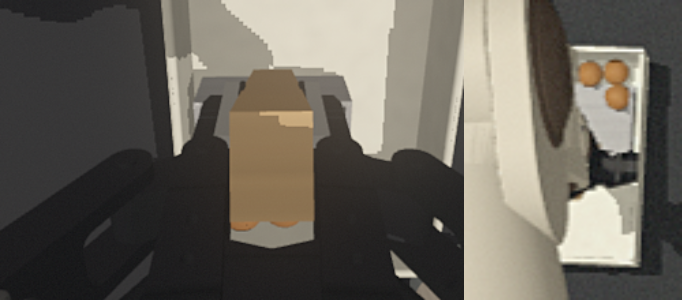

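Scoop lip is behind three bunched biscuits at right panel (590,73), (615,72) and (616,97). Pushing them against the far wall.

servo_tool --rows '[{"offset": [-0.06, 0, 0], "yaw": 0, "claw": 1}, {"offset": [-0.12, 0, 0], "yaw": 0, "claw": 1}, {"offset": [-0.17, 0, 0], "yaw": 0, "claw": 1}, {"offset": [-0.21, 0, 0], "yaw": 0, "claw": 1}, {"offset": [-0.21, 0, 0], "yaw": 0, "claw": 1}]'

```text
time: 16.35
ee_pos: [0.5862, 0.0685, 0.1135]
tcp_rot: [180.0, -0.5, 178.7]
wrist_force: [-39.9, -1.1, 35.9]
opening: 0.0187
grasp_force: 105.1
```

```bash
python3 -c "
from h import *
print(get_obs()['ee_pos'],get_obs()['tcp_rot'])
p2,P=cloud('top');b=box(P,228,300,118,215);print(biscuits(P,p2,b))
cv2.imwrite('pics/t8.png',cv2.resize(p2[110:180,225:305,::-1],(480,420)))"
```

```text
[0.58621036 0.06854716 0.11353593] [179.99778581  -0.48633203 178.68537984]
[([0.6797, 0.0507, 0.0221], 186)]
```

View pics/t8.png

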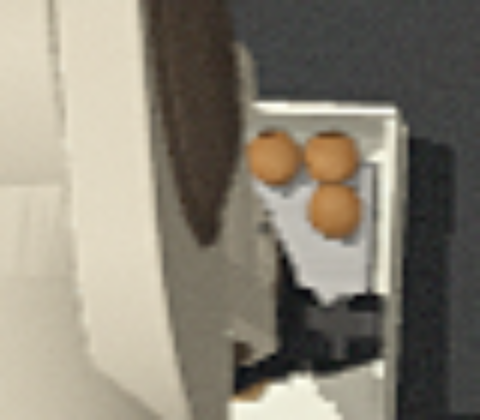

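The push met 40 N, with one biscuit well inside and two on the lip. Backing off gently to see.

servo_tool --rows '[{"offset": [0.08, 0, 0], "yaw": 0, "claw": 1}, {"offset": [0.12, 0, 0], "yaw": 0, "claw": 1}, {"offset": [0.2, 0, 0], "yaw": 0, "claw": 1}, {"offset": [0.3, 0, 0], "yaw": 0, "claw": 1}, {"offset": [0.4, 0, 0], "yaw": 0, "claw": 1}, {"offset": [0.45, 0, 0], "yaw": 0, "claw": 1}, {"offset": [0.45, 0, -0.1], "yaw": 0, "claw": 1}, {"offset": [0.45, 0, -0.25], "yaw": 0, "claw": 1}, {"offset": [0.45, 0, -0.4], "yaw": 0, "claw": 1}, {"offset": [0.45, 0, -0.4], "yaw": 0, "claw": 1}]'

```text
time: 17.65
ee_pos: [0.5472, 0.0695, 0.152]
tcp_rot: [180.0, 0.1, 178.5]
wrist_force: [0.2, -0.1, -1.8]
opening: 0.0188
grasp_force: 98.5
```

```bash
python3 -c "
from h import *
print(get_obs()['ee_pos'],get_obs()['tcp_rot'])
p2,P=cloud('top');b=box(P,228,300,118,215);print(biscuits(P,p2,b))
p,P=cloud('wrist');b=(abs(P[...,0]-.61)<.09)&(abs(P[...,1]-.087)<.066)&(P[...,2]<.06)
print(biscuits(P,p,b))
s,P=cloud('side')
cv2.imwrite('pics/t9.png',np.hstack([cv2.resize(p2[110:190,225:305,::-1],(400,400)),cv2.resize(s[130:220,250:350,::-1],(400,400))]))"
```

```text
[0.54719169 0.06953288 0.15201054] [1.79975298e+02 1.38483008e-01 1.78544642e+02]
[([0.6829, 0.0926, 0.0186], 34), ([0.6801, 0.0454, 0.0189], 60), ([0.6491, 0.0714, 0.0605], 66), ([0.6284, 0.0448, 0.0608], 67)]
[]
```

View pics/t9.png

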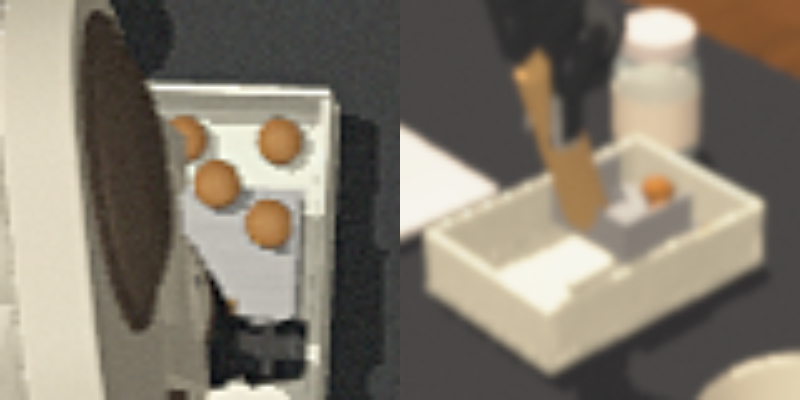

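Two biscuits ride on the pan at left panel (218,185) and (268,223). The front one is near the lip, and two remain at the far wall. Raising, then a quick forward start to slide them to the rear wall while still over the tin.

servo_tool --rows '[{"offset": [0.02, 0, -0.05], "yaw": 0, "claw": 1}, {"offset": [0.07, 0, -0.15], "yaw": 0, "claw": 1}, {"offset": [0.15, 0, -0.25], "yaw": 0, "claw": 1}, {"offset": [0.25, 0, -0.25], "yaw": 0, "claw": 1}, {"offset": [0.35, 0, -0.25], "yaw": 0, "claw": 1}, {"offset": [0.42, 0, -0.25], "yaw": 0, "claw": 1}, {"offset": [0.45, 0, -0.25], "yaw": 0, "claw": 1}, {"offset": [0.45, 0, -0.25], "yaw": 0, "claw": 1}]'

```text
time: 18.8
ee_pos: [0.5012, 0.0706, 0.1752]
tcp_rot: [-180.0, 0.0, 178.6]
wrist_force: [0.2, 0.2, -1.5]
opening: 0.0189
grasp_force: 98.5
```

servo_tool --rows '[{"offset": [-0.5, 0, 0], "yaw": 0, "claw": 1}, {"offset": [-0.75, 0, 0], "yaw": 0, "claw": 1}, {"offset": [-0.88, 0, 0], "yaw": 0, "claw": 1}, {"offset": [-0.92, 0, 0], "yaw": 0, "claw": 1}, {"offset": [-0.92, 0, 0], "yaw": 0, "claw": 1}]'

```text
time: 19.42
ee_pos: [0.5929, 0.0682, 0.1753]
tcp_rot: [-180.0, -0.0, 178.5]
wrist_force: [-0.3, -0.7, -1.7]
opening: 0.0189
grasp_force: 98.5
```

```bash
python3 -c "
from h import *
o=get_obs();print(o['ee_pos'],o['tcp_rot'],'lip',o['ee_pos'][0]+.105)
p2,P=cloud('top');b=box(P,228,310,90,215);print(biscuits(P,p2,b))"
```

```text
[0.59293695 0.06823327 0.1753064 ] [-1.79998136e+02 -2.20415262e-02  1.78547899e+02] lip 0.697936948432239
[([0.6581, 0.0434, 0.0837], 68), ([0.5697, 0.0583, 0.2027], 12)]
```

servo_tool --rows '[{"offset": [0.04, -0.05, 0], "yaw": 0, "claw": 1}, {"offset": [0.12, -0.15, 0], "yaw": 0, "claw": 1}, {"offset": [0.24, -0.28, 0], "yaw": 0, "claw": 1}, {"offset": [0.38, -0.42, 0], "yaw": 0, "claw": 1}, {"offset": [0.52, -0.58, 0], "yaw": 0, "claw": 1}, {"offset": [0.66, -0.74, 0], "yaw": 0, "claw": 1}, {"offset": [0.8, -0.88, 0], "yaw": 0, "claw": 1}]'

```text
time: 20.35
ee_pos: [0.5099, -0.0188, 0.1754]
tcp_rot: [-180.0, 0.0, 178.5]
wrist_force: [-0.3, 0.3, -1.3]
opening: 0.0187
grasp_force: 98.5
```

servo_tool --rows '[{"offset": [0.06, -0.15, 0], "yaw": 0, "claw": 1}, {"offset": [0.14, -0.28, 0], "yaw": 0, "claw": 1}, {"offset": [0.26, -0.4, 0], "yaw": 0, "claw": 1}, {"offset": [0.4, -0.53, 0], "yaw": 0, "claw": 1}, {"offset": [0.54, -0.66, 0], "yaw": 0, "claw": 1}, {"offset": [0.68, -0.78, 0], "yaw": 0, "claw": 1}, {"offset": [0.8, -0.88, 0], "yaw": 0, "claw": 1}]'

```text
time: 21.22
ee_pos: [0.4279, -0.1044, 0.1754]
tcp_rot: [-180.0, 0.0, 178.5]
wrist_force: [-0.2, -0.4, -2.1]
opening: 0.0188
grasp_force: 98.5
```

servo_tool --rows '[{"offset": [0.06, -0.15, 0], "yaw": 0, "claw": 1}, {"offset": [0.14, -0.28, 0], "yaw": 0, "claw": 1}, {"offset": [0.26, -0.4, 0], "yaw": 0, "claw": 1}, {"offset": [0.4, -0.53, 0], "yaw": 0, "claw": 1}, {"offset": [0.54, -0.66, 0], "yaw": 0, "claw": 1}, {"offset": [0.66, -0.76, 0], "yaw": 0, "claw": 1}, {"offset": [0.72, -0.82, 0], "yaw": 0, "claw": 1}, {"offset": [0.72, -0.82, 0], "yaw": 0, "claw": 1}, {"offset": [0.72, -0.82, 0], "yaw": 0, "claw": 1}]'

```text
time: 22.35
ee_pos: [0.3551, -0.1837, 0.1753]
tcp_rot: [180.0, 0.0, 178.6]
wrist_force: [0.2, 0.6, -1.3]
opening: 0.0189
grasp_force: 98.5
```

```bash
python3 -c "
from h import *
o=get_obs();print(o['ee_pos'],'lip',o['ee_pos'][0]+.105)
go(.36,-.19,.162,178.6)
p2,P=cloud('top');z=P[...,2];b=box(P,200,480,90,330)&(z>-.01)&(z<.12);print(biscuits(P,p2,b))
b=box(P,330,410,155,235); q=P[b&(z>.036)&(z<.056)]
print('dish',cv2.minEnclosingCircle(q[:,:2].astype(np.float32)))"
```

```text
[ 0.35511234 -0.18368004  0.17529601] lip 0.4601123443186422
off [-0.05  -0.062  0.133] yaw -0.0002
[([0.6739, 0.0872, 0.0187], 121), ([0.6812, 0.0446, 0.0185], 59), ([0.6652, 0.1339, 0.018], 60), ([0.5011, -0.4008, 0.0043], 1859), ([0.4214, -0.2072, 0.0845], 79), ([0.3921, -0.18, 0.1048], 17)]
dish ((0.531822919845581, -0.19219788908958435), 0.07937481999397278)
```

One biscuit is on the pan at (.421,−.207), and four are in the tin. Dumping by abrupt reversal over the dish.

servo_tool --rows '[{"offset": [0, -0.03, 0.08], "yaw": 0, "claw": 1}, {"offset": [0.05, -0.06, 0.17], "yaw": 0, "claw": 1}, {"offset": [0.1, -0.06, 0.17], "yaw": 0, "claw": 1}, {"offset": [0.1, -0.06, 0.17], "yaw": 0, "claw": 1}]'

```text
time: 22.9
ee_pos: [0.3443, -0.1895, 0.1583]
tcp_rot: [180.0, -0.0, 178.5]
wrist_force: [0.1, -0.7, -0.3]
opening: 0.0189
grasp_force: 98.5
```

servo_tool --rows '[{"offset": [-0.4, 0, 0], "yaw": 0, "claw": 1}, {"offset": [-1, 0, 0], "yaw": 0, "claw": 1}, {"offset": [-0.38, 0, 0], "yaw": 0, "claw": 1}, {"offset": [0.1, 0, 0], "yaw": 0, "claw": 1}, {"offset": [0.1, 0, 0], "yaw": 0, "claw": 1}, {"offset": [0.1, 0, 0], "yaw": 0, "claw": 1}]'

```text
time: 23.65
ee_pos: [0.3352, -0.1896, 0.1589]
tcp_rot: [-180.0, 0.1, 178.5]
wrist_force: [-0.8, 0.6, -1.7]
opening: 0.0185
grasp_force: 99.4
```

```bash
cat > st.py <<'E'
from h import *
o=get_obs();print(o['ee_pos'],'lip',o['ee_pos'][0]+.105)
p2,P=cloud('top');z=P[...,2];b=box(P,200,480,90,330)&(z>-.01)&(z<.12);print(biscuits(P,p2,b))
b=box(P,320,420,145,245); q=P[b&(z>.036)&(z<.056)&(abs(P[...,0]-.532)<.12)&(p2.min(-1)>100)]
print('dish',cv2.minEnclosingCircle(q[:,:2].astype(np.float32)))
b=box(P,140,225,150,265);print('lidhandle',rect(P,b&(z>.035)&(z<.055)))
E
python3 st.py
```

```text
[ 0.3352335  -0.18956311  0.15886087] lip 0.44023350480127876
[([0.6743, 0.0859, 0.0181], 124), ([0.6806, 0.0444, 0.0185], 59), ([0.6911, -0.3493, -0.0014], 9), ([0.6653, 0.1336, 0.0187], 59), ([0.5012, -0.4008, 0.0043], 1879), ([0.5411, -0.2201, 0.0221], 61), ([0.3791, -0.1899, 0.099], 52)]
dish ((0.5159464478492737, -0.20036767423152924), 0.07961244136095047)
lidhandle (((0.5036783814430237, 0.28751906752586365), (0.018178235739469528, 0.06936655938625336), 88.50824737548828), np.float64(0.04659125413207277), 202)
```

Biscuit 1 is in the dish at (.541,−.220). Next trip to the tin.

servo_tool --rows '[{"offset": [0, 0.3, -0.3], "yaw": 0, "claw": 1}, {"offset": [-0.3, 0.6, -0.4], "yaw": 0, "claw": 1}, {"offset": [-0.55, 0.88, -0.4], "yaw": 0, "claw": 1}]'

```text
time: 24.08
ee_pos: [0.3939, -0.1017, 0.1997]
tcp_rot: [-180.0, 0.2, 178.6]
wrist_force: [0.2, -0.6, -1.8]
opening: 0.0188
grasp_force: 99.5
```

servo_tool --rows '[{"offset": [-0.3, 0.5, 0], "yaw": 0, "claw": 1}, {"offset": [-0.55, 0.88, 0], "yaw": 0, "claw": 1}]'

```text
time: 24.32
ee_pos: [0.4507, -0.0139, 0.1984]
tcp_rot: [180.0, 0.1, 178.6]
wrist_force: [0.7, -0.3, -1.2]
opening: 0.0191
grasp_force: 99.5
```

servo_tool --rows '[{"offset": [-0.3, 0.5, 0], "yaw": 0, "claw": 1}, {"offset": [-0.55, 0.82, 0], "yaw": 0, "claw": 1}, {"offset": [-0.55, 0.82, 0], "yaw": 0, "claw": 1}, {"offset": [-0.55, 0.82, 0], "yaw": 0, "claw": 1}]'

```text
time: 24.82
ee_pos: [0.5063, 0.0647, 0.1981]
tcp_rot: [-180.0, -0.0, 178.6]
wrist_force: [0.3, -0.3, -0.7]
opening: 0.0191
grasp_force: 99.5
```

```bash
python3 -c "
from h import *
go(.4995,.0715,.1135,178.6)
p2,P=cloud('top');z=P[...,2]
m=box(P,310,430,135,255)&(z>.036)&(z<.056)&(p2.min(-1)>90)
q=P[m]; print(cv2.minEnclosingCircle(q[:,:2].astype(np.float32)), q.min(0),q.max(0))
b=box(P,228,310,90,240)|box(P,320,420,145,245);print(biscuits(P,p2,b&(z<.05)))"
```

```text
off [0.069 0.067 0.846] yaw -0.0
((0.5155994892120361, -0.20019449293613434), 0.07938435673713684) [ 0.43794266 -0.27762651  0.03601532] [ 0.59455571 -0.12227785  0.05054188]
[([0.6742, 0.0871, 0.0189], 123), ([0.6799, 0.0441, 0.0183], 59), ([0.6686, 0.1307, 0.0183], 33), ([0.5386, -0.2178, 0.0202], 62)]
```

The dish has shifted to (.516,−.200), which I've noted. Lowering and sweeping.

servo_tool --rows '[{"offset": [0.07, 0.07, 0.3], "yaw": 0, "claw": 1}, {"offset": [0.07, 0.07, 0.55], "yaw": 0, "claw": 1}, {"offset": [0.07, 0.07, 0.75], "yaw": 0, "claw": 1}, {"offset": [0.07, 0.07, 0.84], "yaw": 0, "claw": 1}, {"offset": [0.07, 0.07, 0.86], "yaw": 0, "claw": 1}, {"offset": [0.07, 0.07, 0.865], "yaw": 0, "claw": 1}]'

```text
time: 25.62
ee_pos: [0.4997, 0.0714, 0.1126]
tcp_rot: [180.0, 0.1, 178.5]
wrist_force: [0.4, 0.0, -1.7]
opening: 0.0191
grasp_force: 99.4
```

servo_tool --rows '[{"offset": [-0.15, 0, 0], "yaw": 0, "claw": 1}, {"offset": [-0.3, 0, 0], "yaw": 0, "claw": 1}, {"offset": [-0.45, 0, 0], "yaw": 0, "claw": 1}, {"offset": [-0.55, 0, 0], "yaw": 0, "claw": 1}, {"offset": [-0.55, 0, 0], "yaw": 0, "claw": 1}]'

```text
time: 26.25
ee_pos: [0.555, 0.0702, 0.1115]
tcp_rot: [-180.0, -0.0, 178.5]
wrist_force: [-0.1, 0.6, -0.8]
opening: 0.0191
grasp_force: 99.4
```

servo_tool --rows '[{"offset": [-0.39, 0, 0], "yaw": 0, "claw": 1}, {"offset": [-0.39, 0, 0], "yaw": 0, "claw": 1}, {"offset": [-0.39, 0, 0], "yaw": 0, "claw": 1}]'

```text
time: 26.62
ee_pos: [0.5911, 0.0697, 0.1133]
tcp_rot: [180.0, -0.2, 178.6]
wrist_force: [-16.4, 1.7, 14.0]
opening: 0.0188
grasp_force: 96.9
```

```bash
python3 -c "
from h import *
p2,P=cloud('top');z=P[...,2];b=box(P,228,310,90,240);print(biscuits(P,p2,b&(z<.05)))"
```

```text
[]
```

servo_tool --rows '[{"offset": [0.02, 0, 0], "yaw": 0, "claw": 1}, {"offset": [0.04, 0, 0], "yaw": 0, "claw": 1}, {"offset": [0.06, 0, 0], "yaw": 0, "claw": 1}, {"offset": [0.09, 0, 0], "yaw": 0, "claw": 1}, {"offset": [0.12, 0, 0], "yaw": 0, "claw": 1}, {"offset": [0.16, 0, 0], "yaw": 0, "claw": 1}, {"offset": [0.2, 0, 0], "yaw": 0, "claw": 1}, {"offset": [0.24, 0, 0], "yaw": 0, "claw": 1}, {"offset": [0.29, 0, -0.03], "yaw": 0, "claw": 1}, {"offset": [0.34, 0, -0.08], "yaw": 0, "claw": 1}, {"offset": [0.4, 0, -0.15], "yaw": 0, "claw": 1}, {"offset": [0.46, 0, -0.25], "yaw": 0, "claw": 1}]'

```text
time: 28.18
ee_pos: [0.5469, 0.0704, 0.1374]
tcp_rot: [-180.0, -0.0, 178.5]
wrist_force: [-0.0, 0.2, -1.9]
opening: 0.0188
grasp_force: 97.5
```

servo_tool --rows '[{"offset": [0.05, 0, -0.1], "yaw": 0, "claw": 1}, {"offset": [0.1, 0, -0.2], "yaw": 0, "claw": 1}, {"offset": [0.15, 0, -0.3], "yaw": 0, "claw": 1}, {"offset": [0.15, 0, -0.3], "yaw": 0, "claw": 1}]'

```text
time: 28.68
ee_pos: [0.5325, 0.0708, 0.1679]
tcp_rot: [180.0, 0.1, 178.5]
wrist_force: [-1.0, -0.3, -2.1]
opening: 0.0185
grasp_force: 97.5
```

```bash
python3 -c "
from h import *
o=get_obs();print(o['ee_pos'],'lip',o['ee_pos'][0]+.105)
p2,P=cloud('top');z=P[...,2];b=box(P,228,310,90,240);print(biscuits(P,p2,b&(z<.09)))
s,P=cloud('side')
cv2.imwrite('pics/t10.png',np.hstack([cv2.resize(p2[110:190,225:305,::-1],(400,400)),cv2.resize(s[130:220,250:350,::-1],(400,400))]))"
```

```text
[0.53253133 0.07084379 0.16791737] lip 0.6375313319280339
[([0.6865, 0.0891, 0.0181], 122), ([0.6853, 0.0447, 0.0191], 59)]
```

View pics/t10.png

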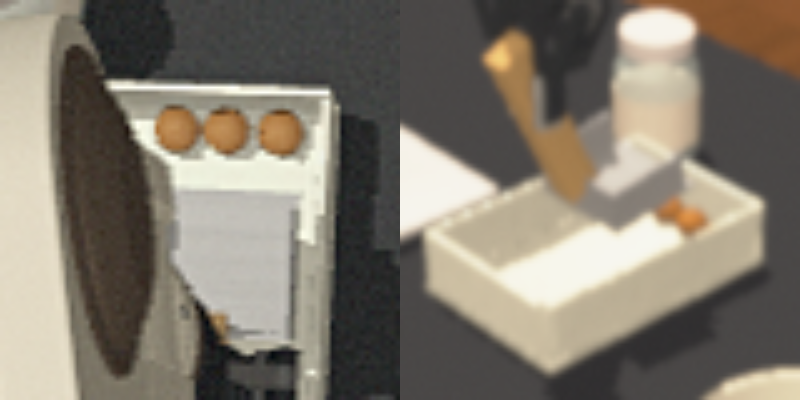

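```bash
python3 -c "
from h import *
o=get_obs();print(o['ee_pos'])
i=camera_info('top')
p2,P=cloud('top');z=P[...,2];h,s,v=cv2.split(cv2.cvtColor(p2,cv2.COLOR_RGB2HSV))
for u in range(263,286,4):
    print(u,[(r,P[r,u].round(3).tolist()) for r in list(range(128,134))+list(range(144,152))][::1])
"
```

```text
[0.53241887 0.07079143 0.16671923]
263 [(128, [0.702, 0.09, 0.038]), (129, [0.7, 0.091, 0.035]), (130, [0.701, 0.093, 0.021]), (131, [0.7, 0.094, 0.013]), (132, [0.697, 0.094, 0.013]), (133, [0.693, 0.093, 0.02]), (144, [0.666, 0.095, 0.003]), (145, [0.664, 0.095, 0.002]), (146, [0.66, 0.094, 0.007]), (147, [0.659, 0.095, 0.0]), (148, [0.64, 0.081, 0.08]), (149, [0.638, 0.082, 0.076]), (150, [0.635, 0.081, 0.079]), (151, [0.633, 0.082, 0.076])]
267 [(128, [0.701, 0.079, 0.044]), (129, [0.701, 0.08, 0.032]), (130, [0.7, 0.081, 0.026]), (131, [0.701, 0.084, 0.009]), (132, [0.7, 0.085, 0.002]), (133, [0.693, 0.082, 0.02]), (144, [0.666, 0.084, 0.004]), (145, [0.664, 0.084, 0.002]), (146, [0.661, 0.084, 0.004]), (147, [0.657, 0.083, 0.007]), (148, [0.64, 0.071, 0.08]), (149, [0.638, 0.071, 0.078]), (150, [0.636, 0.071, 0.077]), (151, [0.633, 0.071, 0.077])]
271 [(128, [0.702, 0.068, 0.041]), (129, [0.7, 0.069, 0.036]), (130, [0.699, 0.07, 0.029]), (131, [0.7, 0.073, 0.012]), (132, [0.696, 0.071, 0.02]), (133, [0.693, 0.071, 0.019]), (144, [0.666, 0.072, 0.008]), (145, [0.664, 0.073, 0.00
[... 734 characters left out ...]
.697, 0.05, 0.018]), (133, [0.694, 0.05, 0.017]), (144, [0.667, 0.051, 0.005]), (145, [0.665, 0.051, -0.001]), (146, [0.66, 0.05, 0.008]), (147, [0.658, 0.051, 0.004]), (148, [0.656, 0.051, 0.004]), (149, [0.638, 0.04, 0.079]), (150, [0.636, 0.04, 0.079]), (151, [0.633, 0.04, 0.081])]
283 [(128, [0.702, 0.036, 0.044]), (129, [0.699, 0.036, 0.044]), (130, [0.699, 0.037, 0.032]), (131, [0.7, 0.039, 0.018]), (132, [0.698, 0.04, 0.015]), (133, [0.694, 0.039, 0.017]), (144, [0.666, 0.04, 0.007]), (145, [0.664, 0.04, 0.003]), (146, [0.661, 0.039, 0.006]), (147, [0.659, 0.04, 0.004]), (148, [0.656, 0.039, 0.005]), (149, [0.639, 0.031, 0.077]), (150, [0.636, 0.03, 0.08]), (151, [0.633, 0.03, 0.08])]
```

The scoop was rotated nose-up about 8° in the grip by the dump: the lip reads z = .078 against .063 expected, so it passed over the three biscuits. All three are at the far wall, left panel (178,128), (225,130) and (280,132). I'll stand it flat in the tin's empty near half and re-grip harder.

servo_tool --rows '[{"offset": [0.15, 0, 0.1], "yaw": 0, "claw": 1}, {"offset": [0.33, 0, 0.3], "yaw": 0, "claw": 1}, {"offset": [0.33, 0, 0.48], "yaw": 0, "claw": 1}, {"offset": [0.33, 0, 0.56], "yaw": 0, "claw": 1}, {"offset": [0.33, 0, 0.58], "yaw": 0, "claw": 1}, {"offset": [0.33, 0, 0.58], "yaw": 0, "claw": 1}, {"offset": [0.33, 0, 0.58], "yaw": 0, "claw": 0}, {"offset": [0.33, 0, 0.58], "yaw": 0, "claw": 0}, {"offset": [0.33, 0, 0.58], "yaw": 0, "claw": 0}, {"offset": [0.33, 0, 0.56], "yaw": 0, "claw": 0}, {"offset": [0.33, 0, 0.555], "yaw": 0, "claw": 0}, {"offset": [0.33, 0, 0.555], "yaw": 0, "claw": 0}]'

```text
time: 30.32
ee_pos: [0.4994, 0.0716, 0.1114]
tcp_rot: [180.0, 0.0, 178.5]
wrist_force: [0.1, -0.2, -0.4]
opening: 0.0853
grasp_force: 0.0
```

```bash
python3 -c "
from h import *
o=get_obs();print(o['ee_pos'],o['tcp_rot'])
p,P=cloud('side');z=P[...,2];h,s,v=cv2.split(cv2.cvtColor(p,cv2.COLOR_RGB2HSV))
cv2.imwrite('pics/s11.png',cv2.resize(p[100:220,230:360,::-1],(650,600)))
m=(abs(P[...,0]-.5)<.05)&(abs(P[...,1]-.07)<.03)&(z>.06)&(z<.15)&(s>70)&(h<25)
q=P[m]
for a in np.arange(.06,.15,.01):
    k=q[(q[:,2]>=a)&(q[:,2]<a+.01)]
    if len(k)>3: print(round(a,2),len(k),k.mean(0).round(4),k.min(0).round(3),k.max(0).round(3))
"
```

```text
[0.49940908 0.07160571 0.11138405] [1.79998039e+02 7.29663022e-03 1.78546040e+02]
0.06 32 [0.5186 0.0638 0.0655] [0.507 0.058 0.061] [0.536 0.082 0.07 ]
0.07 27 [0.5129 0.0641 0.0749] [0.504 0.058 0.071] [0.535 0.08  0.079]
0.08 19 [0.5039 0.0659 0.0858] [0.5   0.059 0.08 ] [0.512 0.079 0.089]
0.09 21 [0.5035 0.0646 0.0944] [0.496 0.06  0.09 ] [0.514 0.079 0.098]
0.1 27 [0.5003 0.0639 0.105 ] [0.494 0.057 0.1  ] [0.511 0.077 0.11 ]
0.11 29 [0.4978 0.0634 0.1152] [0.489 0.058 0.11 ] [0.514 0.072 0.12 ]
0.12 32 [0.4963 0.0638 0.1253] [0.485 0.057 0.12 ] [0.512 0.08  0.13 ]
0.13 40 [0.4911 0.0657 0.1357] [0.482 0.058 0.13 ] [0.507 0.08  0.14 ]
0.14 33 [0.4945 0.0709 0.1428] [0.484 0.06  0.14 ] [0.506 0.082 0.148]
```

View pics/s11.png

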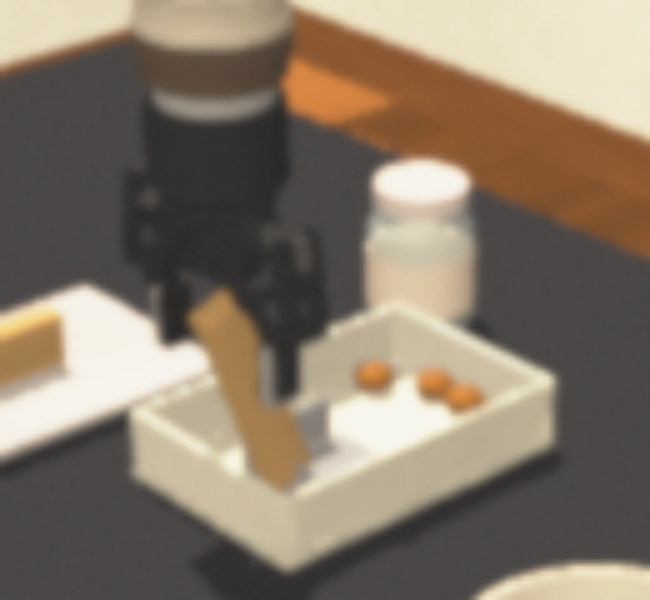

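The scoop stands flat with its handle between the fingers. Three biscuits are visible at (373,375), (433,382) and (465,397). Re-gripping at 120 N.

servo_tool --rows '[{"offset": [-0.06, 0, -0.01], "yaw": 0, "claw": 0}, {"offset": [-0.06, 0, -0.01], "yaw": 0, "claw": 1}, {"offset": [-0.06, 0, -0.01], "yaw": 0, "claw": 1}, {"offset": [-0.06, 0, -0.01], "yaw": 0, "claw": 1}, {"offset": [-0.06, 0, -0.01], "yaw": 0, "claw": 1}, {"offset": [-0.06, 0, -0.01], "yaw": 0, "claw": 1}, {"offset": [-0.06, 0, -0.01], "yaw": 0, "claw": 1}, {"offset": [-0.06, 0, -0.01], "yaw": 0, "claw": 1}]' --squeeze 120

```text
time: 31.38
ee_pos: [0.5054, 0.0715, 0.1124]
tcp_rot: [180.0, 0.0, 178.5]
wrist_force: [-1.0, -0.3, 2.3]
opening: 0.0185
grasp_force: 117.0
```

servo_tool --rows '[{"offset": [0, 0.03, -0.01], "yaw": 0, "claw": 1}, {"offset": [-0.15, 0.03, -0.01], "yaw": 0, "claw": 1}, {"offset": [-0.3, 0.03, -0.01], "yaw": 0, "claw": 1}, {"offset": [-0.45, 0.03, -0.01], "yaw": 0, "claw": 1}, {"offset": [-0.56, 0.03, 0], "yaw": 0, "claw": 1}, {"offset": [-0.56, 0.03, 0], "yaw": 0, "claw": 1}]'

```text
time: 32.12
ee_pos: [0.5626, 0.073, 0.1123]
tcp_rot: [180.0, 0.0, 178.5]
wrist_force: [0.7, 0.4, 1.4]
opening: 0.0187
grasp_force: 117.1
```

```bash
python3 -c "
from h import *
p2,P=cloud('top');z=P[...,2];b=box(P,228,310,90,240);print(biscuits(P,p2,b&(z<.05)))"
```

```text
[([0.6864, 0.0742, 0.0185], 62), ([0.6857, 0.0445, 0.0181], 60)]
```

servo_tool --rows '[{"offset": [-0.1, 0, 0], "yaw": 0, "claw": 1}, {"offset": [-0.2, 0, 0], "yaw": 0, "claw": 1}, {"offset": [-0.32, 0, 0], "yaw": 0, "claw": 1}, {"offset": [-0.32, 0, 0], "yaw": 0, "claw": 1}]'

```text
time: 32.67
ee_pos: [0.5936, 0.0721, 0.1125]
tcp_rot: [-180.0, -0.0, 178.5]
wrist_force: [-1.7, -1.0, 2.4]
opening: 0.0189
grasp_force: 118.1
```

```bash
python3 -c "
from h import *
p2,P=cloud('top');z=P[...,2];b=box(P,228,310,90,240);print(biscuits(P,p2,b&(z<.07)))
"
```

```text
[([0.6832, 0.0621, 0.0232], 130)]
```

The lip now reaches the wall with little force, and the biscuits are up on the pan. Slow retreat.

servo_tool --rows '[{"offset": [0.02, 0, 0], "yaw": 0, "claw": 1}, {"offset": [0.04, 0, 0], "yaw": 0, "claw": 1}, {"offset": [0.07, 0, 0], "yaw": 0, "claw": 1}, {"offset": [0.1, 0, 0], "yaw": 0, "claw": 1}, {"offset": [0.14, 0, 0], "yaw": 0, "claw": 1}, {"offset": [0.18, 0, 0], "yaw": 0, "claw": 1}, {"offset": [0.23, 0, 0], "yaw": 0, "claw": 1}, {"offset": [0.28, 0, 0], "yaw": 0, "claw": 1}, {"offset": [0.34, 0, -0.03], "yaw": 0, "claw": 1}, {"offset": [0.4, 0, -0.1], "yaw": 0, "claw": 1}, {"offset": [0.46, 0, -0.2], "yaw": 0, "claw": 1}, {"offset": [0.5, 0, -0.3], "yaw": 0, "claw": 1}]'

```text
time: 34.22
ee_pos: [0.5431, 0.0735, 0.1432]
tcp_rot: [180.0, 0.0, 178.5]
wrist_force: [-0.7, -0.6, -1.4]
opening: 0.0188
grasp_force: 117.7
```

servo_tool --rows '[{"offset": [0.05, 0, -0.1], "yaw": 0, "claw": 1}, {"offset": [0.1, 0, -0.2], "yaw": 0, "claw": 1}, {"offset": [0.15, 0, -0.3], "yaw": 0, "claw": 1}, {"offset": [0.18, 0, -0.33], "yaw": 0, "claw": 1}, {"offset": [0.2, 0, -0.33], "yaw": 0, "claw": 1}]'

```text
time: 34.85
ee_pos: [0.5234, 0.074, 0.1754]
tcp_rot: [180.0, 0.0, 178.5]
wrist_force: [-0.3, 0.4, -2.1]
opening: 0.0185
grasp_force: 117.7
```

```bash
python3 -c "
from h import *
o=get_obs();print(o['ee_pos'],'lip',o['ee_pos'][0]+.105)
p2,P=cloud('top');z=P[...,2];b=box(P,228,310,90,240);print(biscuits(P,p2,b&(z<.1)))"
```

```text
[0.52335311 0.07399591 0.17540142] lip 0.628353108206144
[([0.6718, 0.128, 0.018], 12), ([0.6118, 0.0671, 0.0861], 174)]
```

servo_tool --rows '[{"offset": [-0.4, 0, 0], "yaw": 0, "claw": 1}, {"offset": [-0.6, 0, 0], "yaw": 0, "claw": 1}, {"offset": [-0.7, 0, 0], "yaw": 0, "claw": 1}, {"offset": [-0.73, 0, 0], "yaw": 0, "claw": 1}, {"offset": [-0.73, 0, 0], "yaw": 0, "claw": 1}]'

```text
time: 35.52
ee_pos: [0.596, 0.0722, 0.1752]
tcp_rot: [-180.0, -0.0, 178.5]
wrist_force: [-0.0, -0.9, -2.1]
opening: 0.0188
grasp_force: 117.7
```

servo_tool --rows '[{"offset": [0.02, -0.08, 0], "yaw": 0, "claw": 1}, {"offset": [0.06, -0.2, 0], "yaw": 0, "claw": 1}, {"offset": [0.13, -0.33, 0], "yaw": 0, "claw": 1}, {"offset": [0.21, -0.46, 0], "yaw": 0, "claw": 1}, {"offset": [0.3, -0.58, 0], "yaw": 0, "claw": 1}, {"offset": [0.4, -0.7, 0], "yaw": 0, "claw": 1}, {"offset": [0.5, -0.81, 0], "yaw": 0, "claw": 1}, {"offset": [0.6, -0.9, 0], "yaw": 0, "claw": 1}, {"offset": [0.7, -0.97, 0], "yaw": 0, "claw": 1}]'

```text
time: 36.65
ee_pos: [0.5233, -0.0236, 0.1753]
tcp_rot: [180.0, 0.0, 178.5]
wrist_force: [0.1, 0.7, -1.8]
opening: 0.0185
grasp_force: 117.5
```

servo_tool --rows '[{"offset": [0.07, -0.08, 0], "yaw": 0, "claw": 1}, {"offset": [0.16, -0.2, 0], "yaw": 0, "claw": 1}, {"offset": [0.26, -0.33, 0], "yaw": 0, "claw": 1}, {"offset": [0.36, -0.46, 0], "yaw": 0, "claw": 1}, {"offset": [0.47, -0.58, 0], "yaw": 0, "claw": 1}, {"offset": [0.58, -0.7, 0], "yaw": 0, "claw": 1}, {"offset": [0.7, -0.81, 0], "yaw": 0, "claw": 1}, {"offset": [0.82, -0.9, 0], "yaw": 0, "claw": 1}, {"offset": [0.94, -0.94, 0], "yaw": 0, "claw": 1}]'

```text
time: 37.78
ee_pos: [0.4268, -0.1151, 0.1753]
tcp_rot: [180.0, 0.0, 178.5]
wrist_force: [0.2, 0.0, -1.8]
opening: 0.019
grasp_force: 117.5
```

servo_tool --rows '[{"offset": [0.07, -0.08, 0], "yaw": 0, "claw": 1}, {"offset": [0.16, -0.2, 0], "yaw": 0, "claw": 1}, {"offset": [0.26, -0.33, 0], "yaw": 0, "claw": 1}, {"offset": [0.36, -0.46, 0], "yaw": 0, "claw": 1}, {"offset": [0.47, -0.58, 0], "yaw": 0, "claw": 1}, {"offset": [0.58, -0.68, 0], "yaw": 0, "claw": 1}, {"offset": [0.7, -0.76, 0], "yaw": 0, "claw": 1}, {"offset": [0.76, -0.8, 0], "yaw": 0, "claw": 1}, {"offset": [0.76, -0.8, 0], "yaw": 0, "claw": 1}, {"offset": [0.76, -0.8, 0], "yaw": 0, "claw": 1}]'

```text
time: 39.02
ee_pos: [0.3498, -0.1926, 0.1753]
tcp_rot: [180.0, 0.0, 178.6]
wrist_force: [-0.5, -0.0, -1.9]
opening: 0.0184
grasp_force: 117.5
```

```bash
python3 st.py; python3 -c "
from h import *
go(.335,-.197,.158,178.6)"
```

```text
[ 0.34983906 -0.19256474  0.17531367] lip 0.4548390644344077
[([0.6827, -0.3489, 0.0007], 9), ([0.6652, 0.1341, 0.0191], 60), ([0.5008, -0.4008, 0.0043], 1885), ([0.5388, -0.2178, 0.0206], 63), ([0.4434, -0.2169, 0.0843], 76), ([0.4211, -0.1831, 0.0843], 156), ([0.3877, -0.1925, 0.1057], 24)]
dish ((0.5156839489936829, -0.2001439779996872), 0.07932282984256744)
lidhandle (((0.5037011504173279, 0.287969172000885), (0.018614107742905617, 0.0691751092672348), 88.41191101074219), np.float64(0.0464357088888907), 209)
off [ 0.148 -0.049  0.173] yaw -0.0002
```

Three biscuits ride on the pan and one, at (.665,.134), is left in the tin. Lowering and dumping over the dish.

servo_tool --rows '[{"offset": [0.01, -0.02, 0.05], "yaw": 0, "claw": 1}, {"offset": [0.03, -0.05, 0.12], "yaw": 0, "claw": 1}, {"offset": [0.06, -0.05, 0.17], "yaw": 0, "claw": 1}, {"offset": [0.1, -0.05, 0.17], "yaw": 0, "claw": 1}, {"offset": [0.12, -0.05, 0.17], "yaw": 0, "claw": 1}, {"offset": [0.12, -0.05, 0.17], "yaw": 0, "claw": 1}]'

```text
time: 39.83
ee_pos: [0.3375, -0.1974, 0.1586]
tcp_rot: [-180.0, 0.0, 178.5]
wrist_force: [0.6, 0.9, -1.8]
opening: 0.0189
grasp_force: 117.5
```

servo_tool --rows '[{"offset": [-0.32, 0, 0], "yaw": 0, "claw": 1}, {"offset": [-0.85, 0, 0], "yaw": 0, "claw": 1}, {"offset": [-0.23, 0, 0], "yaw": 0, "claw": 1}, {"offset": [0.15, 0, 0], "yaw": 0, "claw": 1}, {"offset": [0.15, 0, 0], "yaw": 0, "claw": 1}, {"offset": [0.15, 0, 0], "yaw": 0, "claw": 1}]'

```text
time: 40.58
ee_pos: [0.3231, -0.1972, 0.1588]
tcp_rot: [-180.0, 0.1, 178.5]
wrist_force: [-0.8, 0.0, -0.9]
opening: 0.0187
grasp_force: 119.1
```

```bash
python3 st.py
```

```text
[ 0.32306027 -0.19724444  0.15875608] lip 0.4280602742615062
[([0.688, -0.349, 0.0001], 11), ([0.6649, 0.1342, 0.0191], 60), ([0.5457, -0.2199, 0.0217], 118), ([0.5007, -0.4011, 0.0043], 1893), ([0.5205, -0.2531, 0.0272], 48), ([0.4991, -0.236, 0.0245], 56), ([0.3615, -0.1971, 0.0992], 59)]
dish ((0.51095050573349, -0.1995956003665924), 0.07938208431005478)
lidhandle (((0.5037893652915955, 0.2880309224128723), (0.019101154059171677, 0.06945028156042099), 88.66830444335938), np.float64(0.046402046367060024), 205)
```

Four biscuits are in the dish, which is now at (.511,−.200). Going back for the last one via the left lane, re-seating the scoop first.

servo_tool --rows '[{"offset": [0, 0.3, -0.3], "yaw": 0, "claw": 1}, {"offset": [-0.2, 0.55, -0.4], "yaw": 0, "claw": 1}, {"offset": [-0.5, 0.95, -0.4], "yaw": 0, "claw": 1}]'

```text
time: 41.0
ee_pos: [0.3764, -0.1028, 0.1997]
tcp_rot: [-179.9, 0.2, 178.5]
wrist_force: [1.2, -1.7, -1.0]
opening: 0.0186
grasp_force: 119.3
```

servo_tool --rows '[{"offset": [-0.3, 0.5, 0], "yaw": 0, "claw": 1}, {"offset": [-0.6, 1, 0], "yaw": 0, "claw": 1}]'

```text
time: 41.25
ee_pos: [0.4389, -0.0027, 0.1985]
tcp_rot: [-180.0, 0.1, 178.6]
wrist_force: [1.3, -1.4, -0.9]
opening: 0.0187
grasp_force: 119.2
```

servo_tool --rows '[{"offset": [-0.3, 0.5, 0], "yaw": 0, "claw": 1}, {"offset": [-0.6, 1, 0], "yaw": 0, "claw": 1}, {"offset": [-0.6, 1, 0], "yaw": 0, "claw": 1}, {"offset": [-0.6, 1, 0], "yaw": 0, "claw": 1}]'

```text
time: 41.75
ee_pos: [0.5, 0.0941, 0.1979]
tcp_rot: [-180.0, -0.0, 178.6]
wrist_force: [-0.0, -0.4, -1.5]
opening: 0.0187
grasp_force: 119.4
```

```bash
python3 -c "
from h import *
o=get_obs();print(o['ee_pos'])
go(.503,.1085,.1100,178.6)
p2,P=cloud('top')
x=o['ee_pos'];m=(P[...,2]>.07)&(P[...,2]<.16)&(P[...,0]>x[0]+.05)&(P[...,0]<x[0]+.13)&(abs(P[...,1]-x[1])<.045)
q=P[m]
for a in np.arange(.05,.13,.01):
    k=q[(q[:,0]-x[0]>=a)&(q[:,0]-x[0]<a+.01)]
    if len(k): print(round(a,2),len(k),(np.percentile(k[:,2],[10,50,90])-x[2]+.1074).round(4))
"
```

```text
[0.50001831 0.09406313 0.19794608]
off [-0.027  0.145  0.879] yaw 0.0001
0.05 99 [0.0047 0.0069 0.0101]
0.06 130 [0.0053 0.0078 0.0131]
0.07 143 [0.0055 0.009  0.0292]
0.08 135 [0.0067 0.0101 0.022 ]
0.09 131 [0.0075 0.01   0.0236]
0.1 133 [0.0086 0.0112 0.0142]
0.11 56 [0.0095 0.0113 0.0129]
```

servo_tool --rows '[{"offset": [-0.03, 0.145, 0.3], "yaw": 0, "claw": 1}, {"offset": [-0.03, 0.145, 0.55], "yaw": 0, "claw": 1}, {"offset": [-0.03, 0.145, 0.75], "yaw": 0, "claw": 1}, {"offset": [-0.03, 0.145, 0.84], "yaw": 0, "claw": 1}, {"offset": [-0.03, 0.145, 0.88], "yaw": 0, "claw": 1}, {"offset": [-0.03, 0.145, 0.88], "yaw": 0, "claw": 1}, {"offset": [-0.03, 0.145, 0.88], "yaw": 0, "claw": 0}, {"offset": [-0.03, 0.145, 0.88], "yaw": 0, "claw": 0}, {"offset": [-0.03, 0.145, 0.88], "yaw": 0, "claw": 0}, {"offset": [-0.03, 0.145, 0.85], "yaw": 0, "claw": 0}, {"offset": [-0.03, 0.145, 0.85], "yaw": 0, "claw": 0}]'

```text
time: 43.18
ee_pos: [0.5035, 0.1081, 0.1136]
tcp_rot: [180.0, 0.0, 178.5]
wrist_force: [0.2, -0.4, -0.2]
opening: 0.0851
grasp_force: 0.0
```

```bash
python3 -c "
from h import *
o=get_obs();print(o['ee_pos'],o['tcp_rot'])
p,P=cloud('side');z=P[...,2];h,s,v=cv2.split(cv2.cvtColor(p,cv2.COLOR_RGB2HSV))
m=(abs(P[...,0]-.5)<.05)&(abs(P[...,1]-.107)<.03)&(z>.06)&(z<.15)&(s>70)&(h<25)
q=P[m]
for a in np.arange(.06,.15,.01):
    k=q[(q[:,2]>=a)&(q[:,2]<a+.01)]
    if len(k)>3: print(round(a,2),len(k),k.mean(0).round(4),k.min(0).round(3),k.max(0).round(3))
p2,P=cloud('top');z=P[...,2];b=box(P,228,310,90,240);print(biscuits(P,p2,b&(z<.05)))
"
```

```text
[0.50345507 0.10805444 0.11364906] [1.79995330e+02 2.55641025e-02 1.78548824e+02]
0.06 32 [0.5269 0.1001 0.0655] [0.513 0.094 0.06 ] [0.543 0.115 0.07 ]
0.07 27 [0.5219 0.1006 0.0743] [0.509 0.093 0.07 ] [0.54  0.117 0.079]
0.08 13 [0.5123 0.1008 0.0842] [0.509 0.095 0.081] [0.519 0.111 0.089]
0.09 18 [0.5087 0.1    0.0953] [0.503 0.095 0.09 ] [0.516 0.107 0.1  ]
0.1 20 [0.5071 0.1007 0.1053] [0.5   0.095 0.1  ] [0.516 0.114 0.11 ]
0.11 24 [0.5049 0.0999 0.1154] [0.496 0.095 0.11 ] [0.517 0.112 0.12 ]
0.12 28 [0.5031 0.1012 0.1241] [0.495 0.092 0.12 ] [0.52  0.119 0.129]
0.13 38 [0.4976 0.102  0.135 ] [0.489 0.094 0.13 ] [0.512 0.116 0.14 ]
0.14 28 [0.5015 0.1065 0.1424] [0.491 0.096 0.14 ] [0.512 0.119 0.146]
[([0.6652, 0.1336, 0.0191], 60), ([0.5517, 0.1011, 0.0432], 9)]
```

servo_tool --rows '[{"offset": [-0.095, 0, 0.01], "yaw": 0, "claw": 0}, {"offset": [-0.095, 0, 0.01], "yaw": 0, "claw": 1}, {"offset": [-0.095, 0, 0.01], "yaw": 0, "claw": 1}, {"offset": [-0.095, 0, 0.01], "yaw": 0, "claw": 1}, {"offset": [-0.095, 0, 0.01], "yaw": 0, "claw": 1}, {"offset": [-0.095, 0, 0.01], "yaw": 0, "claw": 1}, {"offset": [-0.095, 0, 0.01], "yaw": 0, "claw": 1}, {"offset": [-0.095, 0, 0.01], "yaw": 0, "claw": 1}]'

```text
time: 44.28
ee_pos: [0.5128, 0.1078, 0.1124]
tcp_rot: [180.0, 0.0, 178.5]
wrist_force: [-0.5, -0.4, 2.0]
opening: 0.0185
grasp_force: 117.0
```

servo_tool --rows '[{"offset": [-0.15, 0, -0.005], "yaw": 0, "claw": 1}, {"offset": [-0.3, 0, -0.005], "yaw": 0, "claw": 1}, {"offset": [-0.45, 0, -0.005], "yaw": 0, "claw": 1}, {"offset": [-0.55, 0, 0], "yaw": 0, "claw": 1}, {"offset": [-0.65, 0, 0], "yaw": 0, "claw": 1}, {"offset": [-0.8, 0, 0], "yaw": 0, "claw": 1}, {"offset": [-0.8, 0, 0], "yaw": 0, "claw": 1}, {"offset": [-0.8, 0, 0], "yaw": 0, "claw": 1}]'

```text
time: 45.28
ee_pos: [0.5935, 0.1058, 0.1124]
tcp_rot: [180.0, 0.1, 178.5]
wrist_force: [1.5, 0.7, 2.1]
opening: 0.0183
grasp_force: 118.6
```

Lip at the wall with low force. Slow retreat.

servo_tool --rows '[{"offset": [0.02, 0, 0], "yaw": 0, "claw": 1}, {"offset": [0.04, 0, 0], "yaw": 0, "claw": 1}, {"offset": [0.07, 0, 0], "yaw": 0, "claw": 1}, {"offset": [0.1, 0, 0], "yaw": 0, "claw": 1}, {"offset": [0.14, 0, 0], "yaw": 0, "claw": 1}, {"offset": [0.18, 0, 0], "yaw": 0, "claw": 1}, {"offset": [0.23, 0, 0], "yaw": 0, "claw": 1}, {"offset": [0.28, 0, 0], "yaw": 0, "claw": 1}, {"offset": [0.34, 0, -0.03], "yaw": 0, "claw": 1}, {"offset": [0.4, 0, -0.1], "yaw": 0, "claw": 1}, {"offset": [0.46, 0, -0.2], "yaw": 0, "claw": 1}, {"offset": [0.5, 0, -0.3], "yaw": 0, "claw": 1}]'

```text
time: 46.78
ee_pos: [0.5424, 0.107, 0.1432]
tcp_rot: [180.0, 0.0, 178.6]
wrist_force: [-0.5, -1.1, -1.5]
opening: 0.0187
grasp_force: 118.1
```

servo_tool --rows '[{"offset": [0.05, 0, -0.1], "yaw": 0, "claw": 1}, {"offset": [0.1, 0, -0.2], "yaw": 0, "claw": 1}, {"offset": [0.15, 0, -0.3], "yaw": 0, "claw": 1}, {"offset": [0.18, 0, -0.33], "yaw": 0, "claw": 1}, {"offset": [0.2, 0, -0.33], "yaw": 0, "claw": 1}]'

```text
time: 47.4
ee_pos: [0.5227, 0.1075, 0.1754]
tcp_rot: [180.0, 0.0, 178.5]
wrist_force: [0.2, -0.5, -1.0]
opening: 0.0188
grasp_force: 118.1
```

servo_tool --rows '[{"offset": [-0.4, 0, 0], "yaw": 0, "claw": 1}, {"offset": [-0.6, 0, 0], "yaw": 0, "claw": 1}, {"offset": [-0.7, 0, 0], "yaw": 0, "claw": 1}, {"offset": [-0.73, 0, 0], "yaw": 0, "claw": 1}, {"offset": [-0.73, 0, 0], "yaw": 0, "claw": 1}]'

```text
time: 48.02
ee_pos: [0.5954, 0.1057, 0.1752]
tcp_rot: [-180.0, -0.0, 178.5]
wrist_force: [-0.9, -0.7, -1.8]
opening: 0.0193
grasp_force: 117.9
```

```bash
python3 -c "
from h import *
o=get_obs();print(o['ee_pos'],'lip',o['ee_pos'][0]+.105)
for n in ('top','side'):
    p2,P=cloud(n);z=P[...,2];m=(abs(P[...,0]-.61)<.1)&(abs(P[...,1]-.09)<.075)&(z<.1)&(z>0);print(n,biscuits(P,p2,m))"
```

```text
[0.59538115 0.10568588 0.17523667] lip 0.7003811496214755
top [([0.6655, 0.1107, 0.0833], 54)]
side [([0.662, 0.1094, 0.0833], 29), ([0.6135, 0.0971, 0.0956], 18)]
```

The last biscuit is on the pan, 35 mm behind the lip. To the dish.

servo_tool --rows '[{"offset": [0.04, -0.08, 0], "yaw": 0, "claw": 1}, {"offset": [0.1, -0.2, 0], "yaw": 0, "claw": 1}, {"offset": [0.18, -0.33, 0], "yaw": 0, "claw": 1}, {"offset": [0.28, -0.46, 0], "yaw": 0, "claw": 1}, {"offset": [0.4, -0.6, 0], "yaw": 0, "claw": 1}, {"offset": [0.52, -0.74, 0], "yaw": 0, "claw": 1}, {"offset": [0.64, -0.86, 0], "yaw": 0, "claw": 1}, {"offset": [0.75, -1, 0], "yaw": 0, "claw": 1}]'

```text
time: 49.12
ee_pos: [0.5174, 0.0068, 0.1754]
tcp_rot: [180.0, 0.0, 178.6]
wrist_force: [0.3, -0.1, -2.2]
opening: 0.0188
grasp_force: 117.9
```

servo_tool --rows '[{"offset": [0.09, -0.1, 0], "yaw": 0, "claw": 1}, {"offset": [0.19, -0.22, 0], "yaw": 0, "claw": 1}, {"offset": [0.3, -0.34, 0], "yaw": 0, "claw": 1}, {"offset": [0.42, -0.47, 0], "yaw": 0, "claw": 1}, {"offset": [0.54, -0.6, 0], "yaw": 0, "claw": 1}, {"offset": [0.66, -0.74, 0], "yaw": 0, "claw": 1}, {"offset": [0.78, -0.87, 0], "yaw": 0, "claw": 1}, {"offset": [0.9, -1, 0], "yaw": 0, "claw": 1}]'

```text
time: 50.12
ee_pos: [0.4249, -0.0909, 0.1753]
tcp_rot: [-180.0, 0.0, 178.5]
wrist_force: [0.4, -1.4, -1.2]
opening: 0.0187
grasp_force: 117.8
```

servo_tool --rows '[{"offset": [0.09, -0.1, 0], "yaw": 0, "claw": 1}, {"offset": [0.19, -0.22, 0], "yaw": 0, "claw": 1}, {"offset": [0.3, -0.34, 0], "yaw": 0, "claw": 1}, {"offset": [0.42, -0.47, 0], "yaw": 0, "claw": 1}, {"offset": [0.54, -0.6, 0], "yaw": 0, "claw": 1}, {"offset": [0.66, -0.74, 0], "yaw": 0, "claw": 1}, {"offset": [0.78, -0.87, 0], "yaw": 0, "claw": 1}, {"offset": [0.87, -0.96, 0], "yaw": 0, "claw": 1}, {"offset": [0.87, -0.96, 0], "yaw": 0, "claw": 1}, {"offset": [0.87, -0.96, 0], "yaw": 0, "claw": 1}]'

```text
time: 51.38
ee_pos: [0.3365, -0.1838, 0.1753]
tcp_rot: [180.0, 0.0, 178.5]
wrist_force: [-0.8, -0.2, -1.6]
opening: 0.0189
grasp_force: 117.9
```

```bash
python3 st.py; python3 -c "
from h import *
go(.335,-.19,.159,178.6)"
```

```text
[ 0.33651311 -0.18375318  0.17528649] lip 0.4415131128611895
[([0.5477, -0.2202, 0.0215], 121), ([0.5009, -0.401, 0.0043], 1862), ([0.5202, -0.2538, 0.0273], 47), ([0.4919, -0.2395, 0.0201], 63), ([0.406, -0.1764, 0.0843], 76), ([0.3733, -0.1816, 0.1076], 37)]
dish ((0.5106802582740784, -0.19980928301811218), 0.07932426035404205)
lidhandle (((0.5038158297538757, 0.28763365745544434), (0.018180182203650475, 0.06939385831356049), 88.54733276367188), np.float64(0.04645141341266146), 205)
off [ 0.014 -0.064  0.163] yaw -0.0002
```

servo_tool --rows '[{"offset": [0.01, -0.02, 0.05], "yaw": 0, "claw": 1}, {"offset": [0.02, -0.02, 0.12], "yaw": 0, "claw": 1}, {"offset": [0.03, -0.02, 0.165], "yaw": 0, "claw": 1}, {"offset": [0.03, -0.02, 0.165], "yaw": 0, "claw": 1}, {"offset": [0.03, -0.02, 0.165], "yaw": 0, "claw": 1}]'

```text
time: 52.05
ee_pos: [0.3333, -0.1858, 0.1589]
tcp_rot: [-180.0, 0.0, 178.6]
wrist_force: [0.5, 0.1, -1.7]
opening: 0.0187
grasp_force: 117.8
```

servo_tool --rows '[{"offset": [-0.32, 0, 0], "yaw": 0, "claw": 1}, {"offset": [-0.85, 0, 0], "yaw": 0, "claw": 1}, {"offset": [-0.23, 0, 0], "yaw": 0, "claw": 1}, {"offset": [0.15, 0, 0], "yaw": 0, "claw": 1}, {"offset": [0.15, 0, 0], "yaw": 0, "claw": 1}, {"offset": [0.15, 0, 0], "yaw": 0, "claw": 1}]'

```text
time: 52.8
ee_pos: [0.3188, -0.1856, 0.1592]
tcp_rot: [-180.0, 0.1, 178.5]
wrist_force: [0.4, 0.4, -1.0]
opening: 0.019
grasp_force: 119.2
```

```bash
python3 st.py; python3 -c "
from h import *
o=get_obs();x=o['ee_pos']
p2,P=cloud('top','t20')
m=(P[...,2]>.045)&(P[...,2]<.12)&(P[...,0]>x[0]+.05)&(P[...,0]<x[0]+.13)&(abs(P[...,1]-x[1])<.045)
q=P[m]
for a in np.arange(.05,.13,.02):
    k=q[(q[:,0]-x[0]>=a)&(q[:,0]-x[0]<a+.02)]
    if len(k): print(round(a,2),len(k),(np.percentile(k[:,2],[10,50,90])-x[2]+.1074).round(4))
s,P=cloud('side')
cv2.imwrite('pics/t20.png',np.hstack([cv2.resize(p2[140:260,310:480,::-1],(480,340)),cv2.resize(s[180:330,290:440,::-1],(320,340))]))
"
```

```text
[ 0.31880238 -0.18561897  0.15924224] lip 0.42380237747607596
[([0.542, -0.2226, 0.0214], 127), ([0.5012, -0.4012, 0.0042], 1893), ([0.5156, -0.2543, 0.0273], 50), ([0.5063, -0.1942, 0.022], 62), ([0.4891, -0.2398, 0.0203], 62), ([0.3592, -0.1857, 0.1016], 63)]
dish ((0.5069009065628052, -0.20156237483024597), 0.07942492514848709)
lidhandle (((0.5036271810531616, 0.2873344421386719), (0.017742550000548363, 0.06904777884483337), 89.24047088623047), np.float64(0.046401482364689106), 208)
0.05 273 [0.0057 0.0088 0.0274]
0.07 271 [0.0082 0.0111 0.018 ]
0.09 264 [0.01   0.0129 0.0174]
0.11 92 [0.0094 0.0132 0.0162]
```

View pics/t20.png

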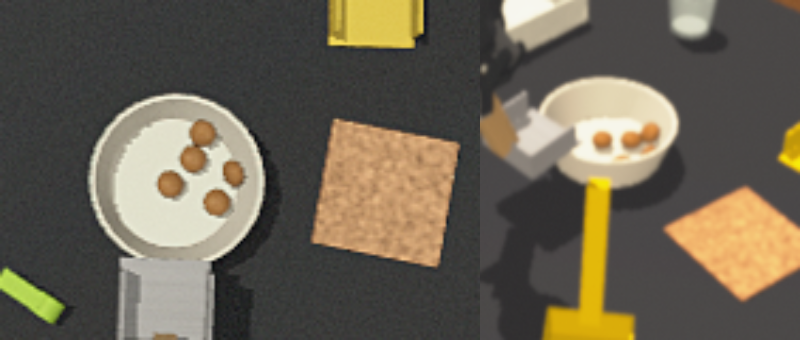

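All five biscuits are in the dish at left panel (203,132), (193,158), (233,172), (171,184) and (216,202). The cork mat is free at (385,192). Taking the scoop back.

servo_tool --rows '[{"offset": [0.1, 0, -0.5], "yaw": 0, "claw": 1}, {"offset": [0.1, 0, -1], "yaw": 0, "claw": 1}, {"offset": [-0.3, 0, -1], "yaw": 0, "claw": 1}, {"offset": [-0.7, -0.3, -1], "yaw": 0, "claw": 1}, {"offset": [-1, -0.7, -1], "yaw": 0, "claw": 1}]'

```text
time: 53.58
ee_pos: [0.4186, -0.2583, 0.2588]
tcp_rot: [-180.0, 0.0, 178.7]
wrist_force: [0.9, 0.3, -0.6]
opening: 0.0186
grasp_force: 119.2
```

servo_tool --rows '[{"offset": [-0.2, -0.5, 0], "yaw": 0, "claw": 1}, {"offset": [-0.2, -1, 0], "yaw": 0, "claw": 1}]'

```text
time: 53.82
ee_pos: [0.4356, -0.3598, 0.2577]
tcp_rot: [180.0, -0.0, 178.7]
wrist_force: [0.2, 0.2, -1.8]
opening: 0.0188
grasp_force: 119.2
```

servo_tool --rows '[{"offset": [0, -0.45, 0], "yaw": 0, "claw": 1}, {"offset": [0, -0.45, 0], "yaw": 0, "claw": 1}, {"offset": [0, -0.45, 0], "yaw": 0, "claw": 1}]'

```text
time: 54.2
ee_pos: [0.4331, -0.4032, 0.2583]
tcp_rot: [180.0, -0.0, 178.5]
wrist_force: [0.6, -0.6, -1.3]
opening: 0.0186
grasp_force: 119.2
```

```bash
python3 -c "
from h import *
print(get_obs()['ee_pos'])
go(.435,-.401,.109,179.7)"
```

```text
[ 0.43310259 -0.40316129  0.2583217 ]
off [-0.019  0.021  1.493] yaw -0.0064
```

servo_tool --rows '[{"offset": [-0.01, 0.02, 0.3], "yaw": 0, "claw": 1}, {"offset": [-0.01, 0.02, 0.6], "yaw": 0, "claw": 1}, {"offset": [-0.01, 0.02, 0.9], "yaw": 0, "claw": 1}, {"offset": [-0.01, 0.02, 1], "yaw": 0, "claw": 1}, {"offset": [-0.01, 0.02, 1], "yaw": 0, "claw": 1}]'

```text
time: 54.82
ee_pos: [0.4341, -0.4007, 0.1591]
tcp_rot: [180.0, -0.0, 178.6]
wrist_force: [-0.6, 0.3, -0.3]
opening: 0.0188
grasp_force: 119.1
```

servo_tool --rows '[{"offset": [0, 0, 0.2], "yaw": 0, "claw": 1}, {"offset": [0, 0, 0.35], "yaw": 0, "claw": 1}, {"offset": [0, 0, 0.45], "yaw": 0, "claw": 1}, {"offset": [0, 0, 0.48], "yaw": 0, "claw": 1}, {"offset": [0, 0, 0.49], "yaw": 0, "claw": 1}, {"offset": [0, 0, 0.49], "yaw": 0, "claw": 1}, {"offset": [0, 0, 0.49], "yaw": 0, "claw": 0}, {"offset": [0, 0, 0.49], "yaw": 0, "claw": 0}, {"offset": [0, 0, 0.49], "yaw": 0, "claw": 0}, {"offset": [0, 0, 0.49], "yaw": 0, "claw": 0}]'

```text
time: 56.08
ee_pos: [0.4339, -0.4014, 0.1099]
tcp_rot: [-180.0, 0.0, 178.5]
wrist_force: [-0.4, 0.2, 0.5]
opening: 0.085
grasp_force: 0.0
```

servo_tool --rows '[{"offset": [0, 0, -0.4], "yaw": 0, "claw": 0}, {"offset": [0, 0, -0.9], "yaw": 0, "claw": 0}]'

```text
time: 56.32
ee_pos: [0.4334, -0.4009, 0.1998]
tcp_rot: [179.9, -0.1, 178.5]
wrist_force: [1.4, 0.1, 0.2]
opening: 0.0854
grasp_force: 0.0
```

servo_tool --rows '[{"offset": [0, 0.3, -0.4], "yaw": 0, "claw": 0}, {"offset": [0.1, 0.8, -0.6], "yaw": 0, "claw": 0}, {"offset": [0.1, 1, -0.6], "yaw": 0, "claw": 0}]'

```text
time: 56.7
ee_pos: [0.4266, -0.2998, 0.2621]
tcp_rot: [-179.9, 0.2, 178.6]
wrist_force: [0.5, -0.9, -0.4]
opening: 0.0854
grasp_force: 0.0
```

servo_tool --rows '[{"offset": [0, 0.5, 0], "yaw": 0, "claw": 0}, {"offset": [0, 1, 0], "yaw": 0, "claw": 0}]'

```text
time: 56.95
ee_pos: [0.4289, -0.2002, 0.2587]
tcp_rot: [180.0, -0.1, 178.5]
wrist_force: [0.4, 0.4, -0.3]
opening: 0.085
grasp_force: 0.0
```

```bash
python3 -c "
from h import *
print(get_obs()['ee_pos'])
p,P=cloud('top');z=P[...,2];h,s,v=cv2.split(cv2.cvtColor(p,cv2.COLOR_RGB2HSV))
b=box(P,405,490,165,260)
print('mat',rect(P,b&(s>90)&(z<.012)&(h<25)));
print('htop',rect(P,b&(z>.135)&(z<.15)));m=b&(s<60)&(v>70)&(abs(P[...,0]-.5)<.06)&(abs(P[...,1]+.4)<.05)&(z<.04)&(z>.004);print('pan',rect(P,m))
q=P[m];A=np.c_[q[:,:2],np.ones(len(q))]
f=q[(q[:,2]<.012)];print('floor',np.linalg.lstsq(np.c_[f[:,:2]-f[:,:2].mean(0),np.ones(len(f))],f[:,2],rcond=None)[0])
s2,P=cloud('side')
cv2.imwrite('pics/t21.png',np.hstack([cv2.resize(p[160:260,400:500,::-1],(340,340)),cv2.resize(s2[230:330,350:480,::-1],(440,340))]))
"; python3 st.py
```

```text
[ 0.42885915 -0.20016921  0.25867102]
mat (((0.5491271018981934, -0.4133876860141754), (0.12565113604068756, 0.04674533009529114), 65.2369613647461), np.float64(0.004084540410650872), 243)
htop (((0.0, 0.0), (0.0, 0.0), 0.0), np.float64(nan), 0)
pan (((0.5318695306777954, -0.4044875502586365), (0.08081486076116562, 0.044269248843193054), 83.73212432861328), np.float64(0.00750752365699392), 303)
floor [-0.01682437 -0.01209601  0.00712063]
[ 0.42898458 -0.19809134  0.25934769] lip 0.5339845840600699
[([0.5406, -0.222, 0.021], 124), ([0.558, -0.3796, 0.004], 135), ([0.5344, -0.4602, 0.0042], 91), ([0.504, -0.1945, 0.0205], 63)]
dish ((0.5080827474594116, -0.2004534751176834), 0.07950890809297562)
lidhandle (((0.5036232471466064, 0.2873188555240631), (0.018075624480843544, 0.06918211281299591), 87.94583129882812), np.float64(0.0462115514634438), 206)
  return _methods._mean(a, axis=axis, dtype=dtype,
  ret = ret.dtype.type(ret / rcount)
```

View pics/t21.png

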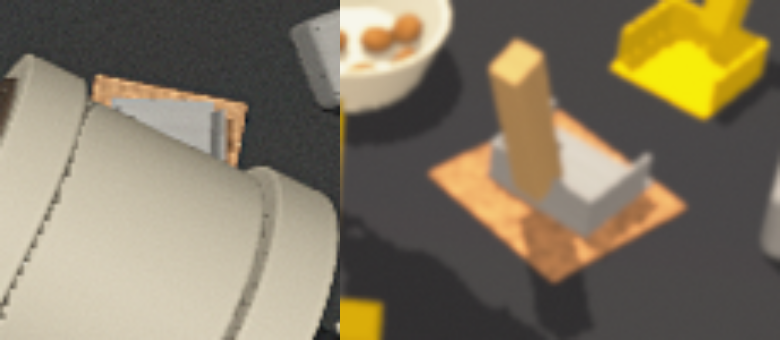

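The scoop stands flat on the mat. Now the lid.

servo_tool --rows '[{"offset": [-0.1, 0.5, 0], "yaw": 0, "claw": 0}, {"offset": [-0.15, 1, 0], "yaw": 0, "claw": 0}]'

```text
time: 57.35
ee_pos: [0.4469, -0.1016, 0.2588]
tcp_rot: [-180.0, -0.0, 178.4]
wrist_force: [0.7, -0.1, 0.2]
opening: 0.0853
grasp_force: 0.0
```

servo_tool --rows '[{"offset": [-0.1, 0.5, 0], "yaw": 0, "claw": 0}, {"offset": [-0.15, 1, 0], "yaw": 0, "claw": 0}]'

```text
time: 57.6
ee_pos: [0.4647, -0.0013, 0.2589]
tcp_rot: [-180.0, -0.0, 178.5]
wrist_force: [0.6, 0.4, -0.0]
opening: 0.0852
grasp_force: 0.0
```

servo_tool --rows '[{"offset": [-0.1, 0.5, 0], "yaw": 0, "claw": 0}, {"offset": [-0.15, 1, 0], "yaw": 0, "claw": 0}]'

```text
time: 57.85
ee_pos: [0.4824, 0.0985, 0.2588]
tcp_rot: [-180.0, -0.0, 178.5]
wrist_force: [0.4, -1.4, 0.2]
opening: 0.0853
grasp_force: 0.0
```

servo_tool --rows '[{"offset": [-0.1, 0.5, 0], "yaw": 0, "claw": 0}, {"offset": [-0.15, 1, 0], "yaw": 0, "claw": 0}]'

```text
time: 58.1
ee_pos: [0.5001, 0.1981, 0.2587]
tcp_rot: [-180.0, -0.0, 178.5]
wrist_force: [1.0, -1.0, 0.0]
opening: 0.0851
grasp_force: 0.0
```

servo_tool --rows '[{"offset": [-0.05, 0.5, 0], "yaw": 0, "claw": 0}, {"offset": [0, 0.75, 0.2], "yaw": 0, "claw": 0}, {"offset": [0, 0.75, 0.2], "yaw": 0, "claw": 0}, {"offset": [0, 0.75, 0.2], "yaw": 0, "claw": 0}]'

```text
time: 58.6
ee_pos: [0.5015, 0.2712, 0.2396]
tcp_rot: [-180.0, -0.0, 178.5]
wrist_force: [0.9, -0.2, -0.3]
opening: 0.0852
grasp_force: 0.0
```

```bash
python3 -c "
from h import *
o=get_obs();print(o['ee_pos'],o['tcp_rot'])
p,P=cloud('wrist'); z=P[...,2]
print('handle',rect(P,(z>.036)&(z<.06)&(abs(P[...,0]-.506)<.05)&(abs(P[...,1]-.289)<.03)))
go(.5065,.2895,.0405,178.5)"
```

```text
[0.50147851 0.27120254 0.23960919] [-1.79964745e+02 -1.99707008e-02  1.78509495e+02]
handle (((0.5064944624900818, 0.2893104553222656), (0.016161218285560608, 0.06977427750825882), 88.63482666015625), np.float64(0.04915536887246291), 1145)
off [-0.044  0.186  1.996] yaw -0.0001
```

Handle confirmed at (.5065,.2893). Descending, gripping and lifting.

servo_tool --rows '[{"offset": [-0.045, 0.185, 0.3], "yaw": 0, "claw": 0}, {"offset": [-0.045, 0.185, 0.7], "yaw": 0, "claw": 0}, {"offset": [-0.045, 0.185, 1], "yaw": 0, "claw": 0}, {"offset": [-0.045, 0.185, 1], "yaw": 0, "claw": 0}]' --squeeze 60

```text
time: 59.15
ee_pos: [0.5055, 0.289, 0.1384]
tcp_rot: [-179.9, -0.1, 178.5]
wrist_force: [0.1, -0.2, 0.4]
opening: 0.085
grasp_force: 0.0
```

servo_tool --rows '[{"offset": [0, 0, 0.4], "yaw": 0, "claw": 0}, {"offset": [0, 0, 0.7], "yaw": 0, "claw": 0}, {"offset": [0, 0, 0.9], "yaw": 0, "claw": 0}, {"offset": [0, 0, 0.99], "yaw": 0, "claw": 0}, {"offset": [0, 0, 0.99], "yaw": 0, "claw": 0}, {"offset": [0, 0, 0.99], "yaw": 0, "claw": 1}, {"offset": [0, 0, 0.99], "yaw": 0, "claw": 1}, {"offset": [0, 0, 0.99], "yaw": 0, "claw": 1}, {"offset": [0, 0, 0.99], "yaw": 0, "claw": 1}, {"offset": [0, 0, 0.99], "yaw": 0, "claw": 1}, {"offset": [0, 0, 0.99], "yaw": 0, "claw": 1}, {"offset": [0, 0, 0.99], "yaw": 0, "claw": 1}]'

```text
time: 60.65
ee_pos: [0.5061, 0.2906, 0.0412]
tcp_rot: [180.0, 0.0, 178.5]
wrist_force: [-0.6, -0.4, 5.0]
opening: 0.015
grasp_force: 59.9
```

servo_tool --rows '[{"offset": [0, 0, -0.3], "yaw": 0, "claw": 1}, {"offset": [0, 0, -0.6], "yaw": 0, "claw": 1}, {"offset": [0, 0, -0.9], "yaw": 0, "claw": 1}, {"offset": [0, 0, -0.9], "yaw": 0, "claw": 1}]'

```text
time: 61.15
ee_pos: [0.5067, 0.291, 0.1324]
tcp_rot: [179.9, 0.1, 178.5]
wrist_force: [0.6, 0.3, -1.8]
opening: 0.0152
grasp_force: 59.1
```

servo_tool --rows '[{"offset": [-0.25, -0.25, 0], "yaw": 0, "claw": 1}, {"offset": [-0.5, -0.5, 0], "yaw": 0, "claw": 1}, {"offset": [-0.75, -0.75, 0], "yaw": 0, "claw": 1}, {"offset": [-0.95, -1, 0], "yaw": 0, "claw": 1}]'

```text
time: 61.65
ee_pos: [0.5985, 0.187, 0.1283]
tcp_rot: [-179.9, -0.2, 178.5]
wrist_force: [-0.2, -0.1, -1.7]
opening: 0.0151
grasp_force: 59.0
```

servo_tool --rows '[{"offset": [0, -0.3, 0], "yaw": 0, "claw": 1}, {"offset": [0, -0.6, 0], "yaw": 0, "claw": 1}, {"offset": [0, -0.9, 0], "yaw": 0, "claw": 1}, {"offset": [0, -0.98, 0], "yaw": 0, "claw": 1}, {"offset": [0, -0.98, 0], "yaw": 0, "claw": 1}, {"offset": [0, -0.98, 0], "yaw": 0, "claw": 1}]'

```text
time: 62.4
ee_pos: [0.5957, 0.091, 0.1302]
tcp_rot: [180.0, -0.0, 178.6]
wrist_force: [-0.1, 1.1, -2.5]
opening: 0.0152
grasp_force: 59.0
```

```bash
python3 -c "
from h import *
o=get_obs();print(o['ee_pos'],o['tcp_rot'])
go(.6019,.0874,.0745,178.5)"
```

```text
[0.5957415  0.0909856  0.13018391] [ 1.79993839e+02 -4.09718392e-02  1.78589606e+02]
off [-0.063 -0.034  0.557] yaw 0.0005
```

servo_tool --rows '[{"offset": [-0.058, -0.034, 0], "yaw": 0, "claw": 1}, {"offset": [-0.058, -0.034, 0.15], "yaw": 0, "claw": 1}, {"offset": [-0.058, -0.034, 0.3], "yaw": 0, "claw": 1}, {"offset": [-0.058, -0.034, 0.42], "yaw": 0, "claw": 1}, {"offset": [-0.058, -0.034, 0.5], "yaw": 0, "claw": 1}, {"offset": [-0.058, -0.034, 0.525], "yaw": 0, "claw": 1}, {"offset": [-0.058, -0.034, 0.525], "yaw": 0, "claw": 1}]'

```text
time: 63.28
ee_pos: [0.6018, 0.0866, 0.0786]
tcp_rot: [180.0, 0.0, 178.5]
wrist_force: [0.4, -0.6, -2.5]
opening: 0.0149
grasp_force: 59.2
```

servo_tool --rows '[{"offset": [0, 0, 0], "yaw": 0, "claw": 0}, {"offset": [0, 0, 0], "yaw": 0, "claw": 0}, {"offset": [0, 0, 0], "yaw": 0, "claw": 0}, {"offset": [0, 0, 0], "yaw": 0, "claw": 0}, {"offset": [0, 0, -0.4], "yaw": 0, "claw": 0}, {"offset": [0, 0, -0.9], "yaw": 0, "claw": 0}, {"offset": [0, 0, -0.9], "yaw": 0, "claw": 0}]'

```text
time: 64.15
ee_pos: [0.6033, 0.0869, 0.173]
tcp_rot: [179.9, 0.4, 178.5]
wrist_force: [0.9, 0.0, -0.4]
opening: 0.0855
grasp_force: 0.0
```

servo_tool --rows '[{"offset": [0.4, 0.4, -0.5], "yaw": 0, "claw": 0}, {"offset": [0.9, 0.8, -0.8], "yaw": 0, "claw": 0}, {"offset": [0.9, 1, -0.8], "yaw": 0, "claw": 0}]'

```text
time: 64.53
ee_pos: [0.5129, 0.1899, 0.2504]
tcp_rot: [179.9, 0.1, 178.6]
wrist_force: [0.7, 0.4, -0.6]
opening: 0.0854
grasp_force: 0.0
```

servo_tool --rows '[{"offset": [0.5, 0.5, 0], "yaw": 0, "claw": 0}, {"offset": [1, 1, 0], "yaw": 0, "claw": 0}, {"offset": [1, 1, 0], "yaw": 0, "claw": 0}]'

```text
time: 64.9
ee_pos: [0.4146, 0.2933, 0.2479]
tcp_rot: [180.0, -0.0, 178.7]
wrist_force: [0.3, -1.2, -0.7]
opening: 0.0852
grasp_force: 0.0
```

```bash
python3 -c "
from h import *
p,P=cloud('top');z=P[...,2];h,s,v=cv2.split(cv2.cvtColor(p,cv2.COLOR_RGB2HSV))
b=box(P,225,300,115,220)
print('lidhandle',rect(P,b&(z>.075)&(z<.1))); m=b&(abs(P[...,0]-.6)<.09)&(abs(P[...,1]-.087)<.06)&(z<.06)
f=P[m];print('plate',np.linalg.lstsq(np.c_[f[:,:2]-[.6,.087],np.ones(len(f))],f[:,2],rcond=None)[0])
b=box(P,405,490,165,260)
print('mat',rect(P,b&(s>90)&(z<.012)&(h<25)),'htop',rect(P,b&(z>.137)&(z<.15)))
m=b&(s<60)&(v>70)&(abs(P[...,0]-.51)<.034)&(abs(P[...,1]+.4)<.033)&(z<.014)
f=P[m];print('pan',np.linalg.lstsq(np.c_[f[:,:2]-f[:,:2].mean(0),np.ones(len(f))],f[:,2],rcond=None)[0])
cv2.imwrite('pics/t30.png',cv2.resize(p[60:330,200:600,::-1],(800,540)))
"; python3 st.py 2>/dev/null
```

```text
lidhandle (((0.5995917916297913, 0.08493120223283768), (0.017496485263109207, 0.06935103982686996), 89.70458221435547), np.float64(0.08404512804494879), 191)
plate [-0.00124655 -0.00249669  0.05033602]
mat (((0.4956696629524231, -0.40419918298721313), (0.1294984072446823, 0.1334693878889084), 79.54592895507812), np.float64(0.004063303883346303), 860) htop (((0.4368740916252136, -0.40219932794570923), (0.020949818193912506, 0.025891803205013275), 89.9278335571289), np.float64(0.14281492968065934), 109)
pan [0.00419797 0.00055557 0.00681511]
[0.41456606 0.29341943 0.24796688] lip 0.519566060535543
[([0.6811, -0.349, 0.0001], 18), ([0.6159, 0.0767, 0.0736], 15), ([0.5729, 0.0776, 0.0746], 22), ([0.5649, -0.2142, 0.0219], 175), ([0.486, -0.3802, 0.0046], 733), ([0.5405, -0.1811, 0.0204], 61), ([0.5229, -0.226, 0.0199], 61)]
dish ((0.5393878221511841, -0.18919111788272858), 0.07959294319152832)
lidhandle (((0.0, 0.0), (0.0, 0.0), 0.0), np.float64(nan), 0)
```

View pics/t30.png

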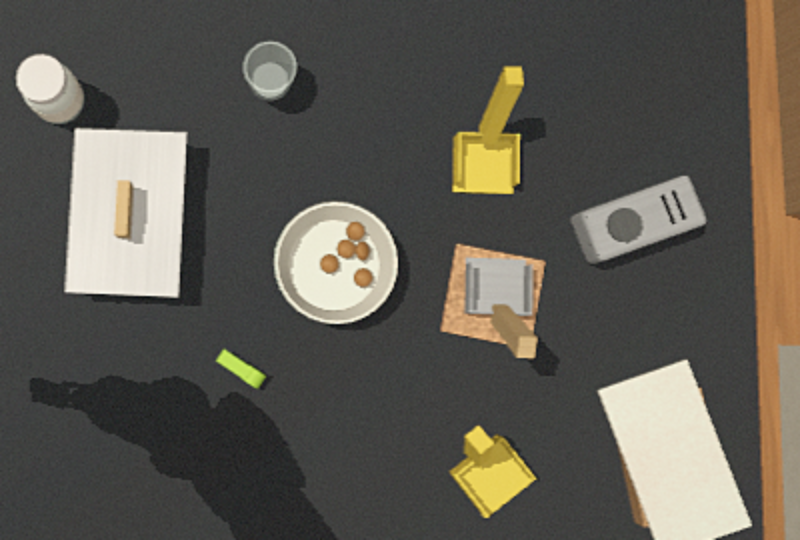

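The lid is down on the tin at (124,210), plate height 50.3 mm as at the start and level. The scoop is flat on the mat at (500,290). The dish, since nudged aside, holds all five biscuits around (350,255). The bystanders are where they were.

```bash
python3 -c "
from workcell import *
print(job_done())"
```

```text
the job is handed in; nothing more can be done
None
```

The job is handed in, with no verdict returned: in the last pictures all five biscuits are in the upright dish, the scoop is flat on its mat, and the lid is fully down on the tin.

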